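# Seat a toppled press punch in a two-dial squareness gauge and hold it for the reading

## Task

The steel press punch has toppled over on the bench. Stand it upright, tang up, on the plate of the two-dial squareness gauge and push it gently home into the corner, so that its foot bears on both fences at once and both dial spindles are pushed back. Finish while still holding it pressed into the corner, flat on the plate, so that the dials can be read; leave the caliper, the side cutters and the mug where they are.

Things in the scene. Friction and masses are not known exactly. Their poses are not given: they have to be found in the camera images.
- gauge: Two-dial squareness gauge, fixed: a steel plate 170 x 170 x 14 mm; origin at the centre of its underside, z up, x and y along its edges. Two fences, 18 mm high and 12 mm thick, stand on it at a right angle, on the +x and the -y side; behind each a dial on a post. The corner between the fences is relieved, the -x and +y sides are open. Heights below are above the underside.
- gauge_home (a point): Point on the plate's top (height 14 mm) under the centre of the punch's foot when the punch is fully home, its sides parallel to the fences: x = +5, y = -5 mm in the gauge's frame. Axes as the gauge. Plate and fences are ground and oiled: the punch slides easily on them (friction about 0.2).
- fence_back: Fixed fence on the gauge's +x side; origin and axes as the gauge. Its stop face looks to -x at x = +25 mm, for y from -19 to +35 mm; its top is at height 32 mm.
- fence_side: Fixed fence on the gauge's -y side; origin and axes as the gauge. Its stop face looks to +y at y = -25 mm, for x from -35 to +19 mm; its top is at height 32 mm.
- dial_back (a joint): Spindle (5 mm thick, ball tip, height 47 mm, at y = -5 mm) of the dial behind the back fence, in m: 0 free, its tip 5 mm in front of the stop face; 0.005 with the punch home. Moves along the gauge's +x against a spring of 0.6 N (free) to 1.2 N (home). Post: 59 mm high, x from 43 mm; dial: 44 mm round, face up, 55 mm high, out to x = 113 mm; its pointer nears the zero marker at home.
- dial_side (a joint): Spindle of the dial behind the side fence: the same turned by a quarter: at x = +5 mm, moves along the gauge's -y, post and dial reach from y = -43 to -113 mm; 0.005 with the punch home.
- punch_centre (a point): Centre of the press punch: loose, plain steel, about 0.5 kg, square body 40 x 40 mm, 44 mm long, with a flat tang 16 x 22 mm, 36 mm long, out of the middle of one end. x runs from the flat foot (22 mm away) to the tang, which ends 58 mm away; the tang's flats, 16 mm apart, look along +y and -y. It starts lying on the bench (height 0), x level, z up; upright, x points up.
- punch_foot (a point): Centre of the punch's flat foot, the end face opposite the tang; axes as punch_centre.
- punch_tang (a point): Centre of the punch's tang, 40 mm from punch_centre along x; axes as punch_centre.
- caliper: Caliper, 226 x 66 x 14 mm, lying on the bench; to be left alone.
- side_cutters: Side cutters, 128 x 69 x 13 mm, lying on the bench; to be left alone.
- tea_mug: Mug, 93 mm high, 92 mm across, standing on the bench; to be left alone.
Mind the look-alikes: they are no part of the job. Leave any red or yellow look-alike of the part that bears punch_centre alone.

How it is judged:
By the outcome, as a careful person would: the job done as asked, in the order asked, and still so for the second after the job is handed in, while the arm keeps its last pose, push and grip.
It also fails if it takes over 64 s, if anything falls off the work surface, if the arm or the gripper's body presses on something with over 40 N, if the wrist force passes 120 N, or if a joint passes its speed limit or range.

## Robot

A 7-joint arm with a two-finger parallel gripper is mounted at the origin on the work surface; the furniture and walls round the work are solid. World frame = base frame: x ahead of the robot, y to its left, z up, the work surface at z = 0. Lengths are in m, angles in rad, forces in N, time in s.
With the tool pointing down it reaches from about 0.4 to 0.85 m from the base axis. Payload 10.4 kg.
Tool frame: the origin (TCP) lies at the very end of the fingers, on their centre line; the grasp point (between the pads) lies r.pinch_z behind it (r.pinch_z is the distance from the TCP to the grasp point, in m); z points along the fingers, x is the direction in which the jaws open and shut, and the axes are right-handed (so a half turn about z gives the same grasp; the last joint's range is limited). The gripper opens to 87 mm and grips with 3 to 60 N. Pads are 19 mm wide; open, the fingers measure 117 mm over their backs; the gripper's body (75 mm by 190 mm) begins 51 mm behind the grasp point.
Start: joints at [-0.023, 0.332, -0.065, 1.46, 0.022, 1.35, -0.088], TCP at [0.625, 0, 0.223] pointing down, gripper open.
Joint ranges: [-2.6, 2.6], [-0.5, 2.12], [-1.47, 1.34], [0.16, 2.42], [-1.27, 4.41], [0.06, 2.06], [-2.6, 2.6]. Speed limits (rad/s): [2.22, 2.22, 2.79, 2.79, 3.14, 3.14, 3.14].

## Interface

Orientations are given as a unit quaternion [x, y, z, w].
In Python, from bench import r gives the robot as it stands.
- The arm moves only by the tool carry_out, never from a script. Its argument "increments" is text: rows parted by semicolons, each of 7 numbers parted by spaces: the turn, a rotation vector about the tool's x, y, z in degrees, then the shift along the tool's x, y, z in m, then the finger opening in m, from 0 to 0.087. A call has exactly 5 rows; each row is the pose to reach, as a shift and turn from the pose measured when the call began, along the tool's axes at that moment; what a row does not reach only later rows make up. A row lasts 1/8 s, in which the tool goes at most 62.5 mm and 10.7 degrees, less where a joint would pass 70% of its speed; a pose out of reach is approached as far as the arm can. A call with a gripper value outside its range is refused whole. The fingers move at their own pace and stop on an object; "squeeze" is the grip in N (left out, the last holds). Time passes only in rows, so rows that repeat a pose let the fingers close, or fill a call up. It gives the time, the measured TCP pose, the force and the opening at its end, in the units of the state.
- r.read_state(): the state, without advancing time (a new reading comes with each control period).
- r.camera(name): name is "scene" or "side" or "wrist"; returns (picture, depth): 400x640x3 uint8, blue, green, red; 400x640 float32, m along the optical axis (not along the pixel's ray), 0 where there is no reading.
- r.camera_model(name): a dict with "K" (3x3 intrinsics, pixels), "extrinsics" (4x4, takes a point from camera to world coordinates). Camera axes: x right, y down, z forward; pixel columns grow to the right and rows downward; lengths in m; the calibration is good to about 2 mm. The wrist camera is an equidistant fisheye: a pixel r from the principal point sees the ray r / f radians off the axis. A picture is of the moment at which its call begins: read the wrist's pose just before it. camera_model takes no time and is no camera call; for the wrist camera it gives the pose at the moment of the call.
- r.close_job(): hands the job in, once; it reports no verdict.
The state is a dict: "time": time; "joint_positions": joint angles; "joint_vel": joint speeds; "joint_torque": joint torques, N m; "ee_pos": TCP position; "eef_rot": TCP orientation; "ft_force": force on the tool from outside, world axes, zero at the start; "torque": the same for the moment, N m; "width": finger opening in m.
Only numpy, scipy, OpenCV 4.12 (cv2) and the standard library are available. Lean on these libraries where they do the work, as an engineer would, in place of code of your own. Each camera call takes 0.05 s, during which the arm holds its last target.

## Working session

There is one attempt and no reset: what is moved stays moved. The work goes in short steps, Python scripts to look and compute and a tool call to move; the robot and the scene stay as the last step left them, time stands still between calls to the robot, and variables do not carry over. Pictures are saved under pics/ and viewed, and the job is handed in when it is done.

Besides the shell and the picture viewer there is one more tool, called after "Emit:" as name(argument=value, ...), one argument or row to a line, values as JSON. carry_out: Moves the arm, as the interface text tells. Its arguments: {"type":"object","properties":{"increments":{"type":"string"},"squeeze":{"type":"number"}},"required":["increments"]}

```bash
ls; mkdir -p pics; python3 - <<'E'
from bench import r
import cv2,numpy as np
s=r.read_state();print(s['time'],s['ee_pos'],s['eef_rot'],s['width'],r.pinch_z)
for n in ['scene','side']:
    p,d=r.camera(n);cv2.imwrite(f'pics/{n}0.png',p);np.save(f'pics/{n}0.npy',d)
    m=r.camera_model(n);print(n,m['K'],m['extrinsics'])
E
```

```text
pics
0.0 [6.24617110e-01 1.89213749e-06 2.21756260e-01] [ 9.99999754e-01  8.10106529e-06 -7.01820820e-04  1.92234537e-05] 0.08710360174206465 0.0187
scene [[370.07043238   0.         327.23947092]
 [  0.         370.07043238 201.1378764 ]
 [  0.           0.           1.        ]] [[-0.75633822 -0.3811764   0.53165501 -0.19167129]
 [-0.65397787  0.46080513 -0.59997631  0.93380861]
 [-0.01629254 -0.80147563 -0.59780546  0.86637736]
 [ 0.          0.          0.          1.        ]]
side [[402.34326616   0.         318.34211006]
 [  0.         402.34326616 195.55494059]
 [  0.           0.           1.        ]] [[-0.96801703 -0.17509561  0.17967906  0.28898758]
 [-0.24987919  0.60883505 -0.75291452  1.0106253 ]
 [ 0.02243712 -0.77373213 -0.63311544  0.79895098]
 [ 0.          0.          0.          1.        ]]
```

View pics/scene0.png

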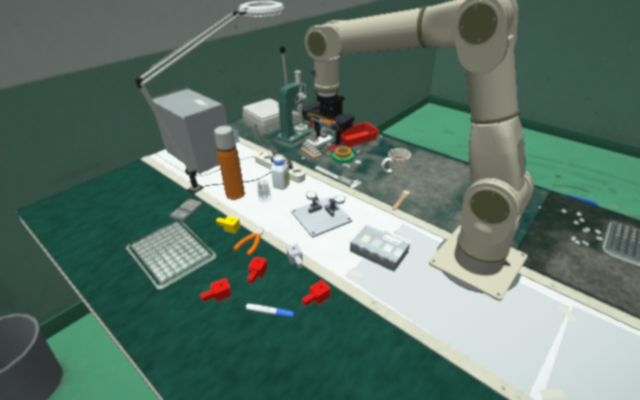

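View pics/side0.png

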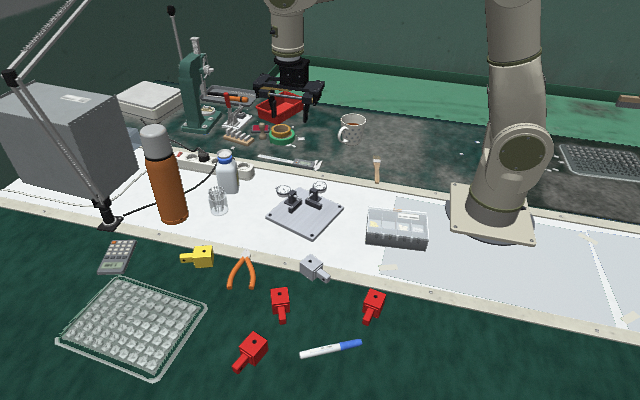

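The red parts at side (280,302), (373,305), (251,350) and the yellow one at (200,257) are look-alikes. The plain grey steel one at (314,267) fits the description. I'll confirm it in enlarged crops.

```bash
python3 - <<'E'
import cv2
p=cv2.imread('pics/side0.png')
cv2.imwrite('pics/c1.png',cv2.resize(p[240:300,275:355],None,fx=10,fy=10,interpolation=cv2.INTER_CUBIC))
cv2.imwrite('pics/c2.png',cv2.resize(p[170:250,255:355],None,fx=8,fy=7.5,interpolation=cv2.INTER_CUBIC))
E
```

```text
(no output)
```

View pics/c1.png

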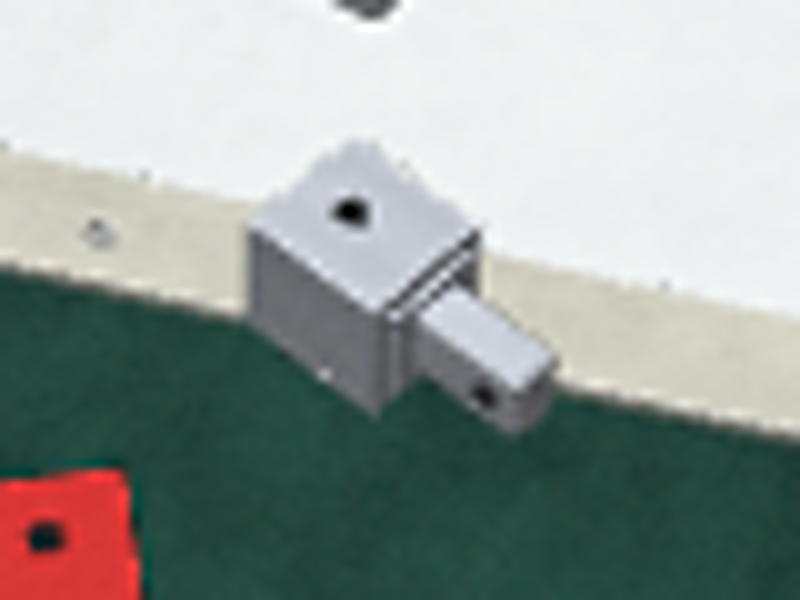

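View pics/c2.png

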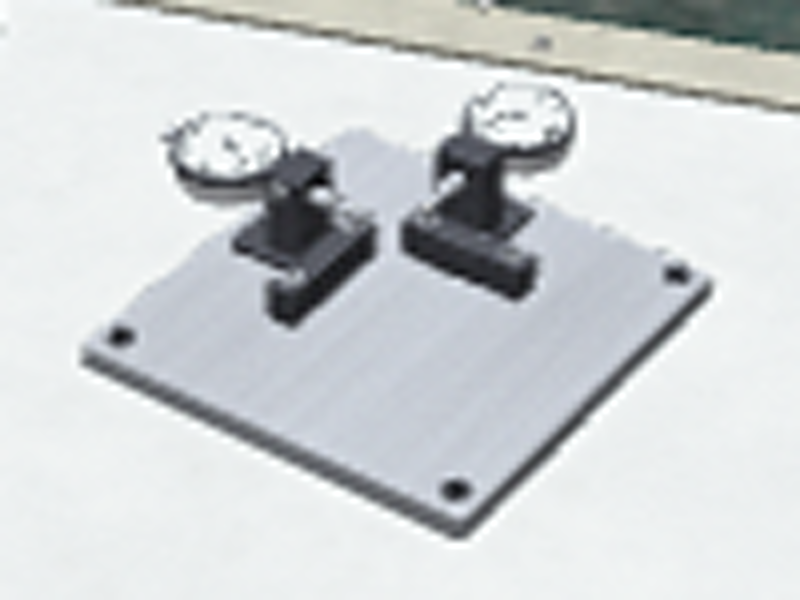

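```bash
cat > h.py <<'E'
import numpy as np,cv2
from bench import r
M={n:r.camera_model(n) for n in ['scene','side']}
def ray(n,u,v):
    m=M[n];d=np.linalg.inv(m['K'])@[u,v,1];E=m['extrinsics'];return E[:3,3],E[:3,:3]@d
def onz(n,u,v,z):
    o,d=ray(n,u,v);return o+d*(z-o[2])/d[2]
def dep(n,u,v,D):
    o,d=ray(n,u,v);return o+d*D[int(round(v)),int(round(u))]
E
python3 - <<'E'
from h import *
np.set_printoptions(precision=4,suppress=True)
D=np.load('pics/side0.npy')
f=lambda c,x0,y0,sx,sy:((c[0]+.5)/sx-.5+x0,(c[1]+.5)/sy-.5+y0)
P=[onz('side',*f(c,275,240,10,10),.04) for c in [(250,230),(380,305),(478,232),(358,142)]]
print('punch top',*P,np.mean(P,0))
T=[onz('side',*f(c,275,240,10,10),.031) for c in [(520,388),(555,358)]];print('tangend',*T)
G=[onz('side',*f(c,255,170,8,7.5),.014) for c in [(82,352),(460,528),(712,282),(355,130)]]
print('gauge',*G);
for u,v in [(310,262),(310,268),(290,230),(300,215),(240,300),(230,190),(350,262)]: print(u,v,dep('side',u,v,D))
for a,b in zip(P,P[1:]+P[:1]):print(np.linalg.norm(b-a),np.degrees(np.arctan2(*(b-a)[1::-1])))
for a,b in zip(G,G[1:]+G[:1]):print(np.linalg.norm(b-a),np.degrees(np.arctan2(*(b-a)[1::-1])))
print(np.mean(G[::2],0),np.mean(G[1::2],0))
# points of other objects
for k,(u,v) in dict(cut=(243,272),mug=(350,125),box=(396,225),cal=(290,160),red1=(280,302),red2=(373,300),yel=(200,257),bottle=(228,170),stick=(377,170)).items(): print(k,dep('side',u,v,D))
E
```

```text
punch top [0.4837 0.3742 0.04  ] [0.4465 0.3886 0.04  ] [0.4292 0.3596 0.04  ] [0.4657 0.3388 0.04  ] [0.4563 0.3653 0.04  ]
tangend [0.4091 0.397  0.031 ] [0.4031 0.3858 0.031 ]
gauge [0.6364 0.2122 0.014 ] [0.4806 0.2661 0.014 ] [0.4257 0.1093 0.014 ] [0.5815 0.0523 0.014 ]
310 262 [0.4592 0.3657 0.0402]
310 268 [0.454  0.3849 0.041 ]
290 230 [ 0.5551  0.23   -0.002 ]
300 215 [0.5427 0.1715 0.0077]
240 300 [ 0.597   0.4893 -0.0012]
230 190 [0.7828 0.1266 0.0139]
350 262 [ 0.368   0.2991 -0.0048]
0.03988579931971708 158.79719918387332
0.03374037359558463 -120.85118409681915
0.04202333100397224 -29.679577477137844
0.03965757326715957 63.042466169378294
0.16488487751386133 160.90992098744135
0.16615483021466193 -109.26981257328026
0.1658623148031809 -20.101711907594442
0.16908292716036147 71.05575625076163
[0.5311 0.1608 0.014 ] [0.531  0.1592 0.014 ]
cut [ 0.6238  0.4073 -0.0025]
mug [ 0.4806 -0.2448  0.0913]
box [0.2672 0.1839 0.05  ]
cal [ 0.657  -0.0923  0.0074]
red1 [0.4928 0.4976 0.0403]
red2 [0.2915 0.4374 0.0414]
yel [0.7286 0.4215 0.0376]
bottle [0.7808 0.1245 0.0893]
stick [ 0.3568 -0.1193  0.0065]
```

Emit:
carry_out(
  increments="0 0 -7 -0.02 -0.04 0 0.087;0 0 -14 -0.04 -0.08 0 0.087;0 0 -21 -0.06 -0.12 0 0.087;0 0 -28 -0.085 -0.165 0 0.087;0 0 -35 -0.1 -0.2 0 0.087",
)

```text
time: 0.72
ee_pos: [0.5231, 0.202, 0.2218]
eef_rot: [0.953, 0.303, -0.001, -0.0]
ft_force: [1.5, -0.4, -0.5]
width: 0.0872
```

```bash
cat >> h.py <<'E'
from scipy.spatial.transform import Rotation as R
def pose():
    s=r.read_state();return np.array(s['ee_pos']),R.from_quat(s['eef_rot']),s
def delta(pt,Rt):
    """rotvec deg in tool frame, shift in tool frame"""
    p,q,s=pose();return (q.inv()*Rt).as_rotvec(degrees=True).round(2),q.inv().apply(np.array(pt)-p).round(4)
def st():
    p,q,s=pose();m=q.as_matrix()
    print('t',round(s['time'],2),'p',p.round(4),'x',m[:,0].round(3),'z',m[:,2].round(3),'w',round(s['width'],4),'F',np.round(s['ft_force'],2),'q',np.round(s['joint_positions'],2))
def down(yaw): # tool x at world yaw, z down
    a=np.radians(yaw);x=np.array([np.cos(a),np.sin(a),0]);z=np.array([0,0,-1.]);return R.from_matrix(np.c_[x,np.cross(z,x),z])
E
python3 -c "
from h import *
st();print(delta([.43,.38,.223],down(62.5)))"
```

```text
t 0.72 p [0.5231 0.202  0.2218] x [ 0.816  0.578 -0.001] z [-0.002  0.    -1.   ] w 0.0872 F [ 1.49 -0.42 -0.49] q [-0.21  0.21 -0.27  1.62  0.06  1.32  0.12]
(array([ -0.08,   0.07, -27.18]), array([ 0.0269, -0.1991, -0.0011]))
```

Emit:
carry_out(
  increments="0 0 -6 0.006 -0.04 0 0.087;0 0 -12 0.012 -0.08 0 0.087;0 0 -18 0.018 -0.12 0 0.087;0 0 -24 0.023 -0.16 0 0.087;0 0 -27.2 0.027 -0.2 0 0.087",
)

```text
time: 1.35
ee_pos: [0.4287, 0.3816, 0.2216]
eef_rot: [0.854, 0.52, -0.001, -0.0]
ft_force: [0.8, 0.3, -0.1]
width: 0.0871
```

```bash
python3 - <<'E'
from h import *
st()
m=r.camera_model('wrist');p,d=r.camera('wrist');cv2.imwrite('pics/w1.png',p);np.savez('pics/w1.npz',d=d,**m);print(m)
E
```

```text
t 1.35 p [0.4287 0.3816 0.2216] x [ 0.459  0.888 -0.001] z [-0.002 -0.    -1.   ] w 0.0871 F [ 0.77  0.29 -0.1 ] q [-0.43  0.25 -0.45  1.58  0.11  1.33  0.2 ]
{'K': array([[309.70691629,   0.        , 317.95671453],
       [  0.        , 309.70691629, 198.57003856],
       [  0.        ,   0.        ,   1.        ]]), 'extrinsics': array([[ 0.45726101,  0.84835248,  0.26685282,  0.35476288],
       [ 0.88933181, -0.43580527, -0.13842942,  0.42040667],
       [-0.00114108,  0.30061908, -0.95374361,  0.38376668],
       [ 0.        ,  0.        ,  0.        ,  1.        ]])}
```

View pics/w1.png

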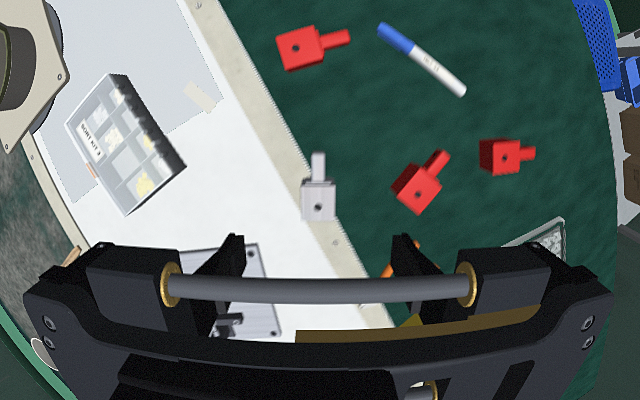

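```bash
python3 - <<'E'
import cv2
p=cv2.imread('pics/w1.png')
cv2.imwrite('pics/c3.png',cv2.resize(p[145:230,280:360],None,fx=7,fy=7,interpolation=cv2.INTER_CUBIC))
E
```

```text
(no output)
```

View pics/c3.png

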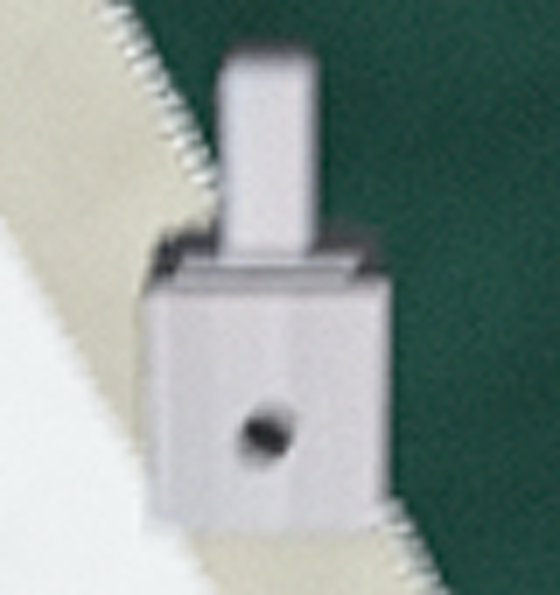

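```bash
cat >> h.py <<'E'
def wonz(m,u,v,z):
    K=m['K'];E=m['extrinsics'];x=(u-K[0,2])/K[0,0];y=(v-K[1,2])/K[1,1];t=np.hypot(x,y)
    d=np.array([x/t*np.sin(t),y/t*np.sin(t),np.cos(t)]) if t>1e-9 else np.array([0,0,1.])
    d=E[:3,:3]@d;o=E[:3,3];return o+d*(z-o[2])/d[2]
E
python3 - <<'E'
from h import *
np.set_printoptions(precision=4,suppress=True)
m=np.load('pics/w1.npz')
f=lambda a,b:((a+.5)/7-.5+280,(b+.5)/7-.5+145)
B=[wonz(m,*f(*c),.04) for c in [(148,292),(388,287),(380,522),(155,525)]]
T=[wonz(m,*f(*c),.031) for c in [(221,60),(316,60),(312,252),(220,252)]]
for Q in (B,T):
    print(*Q,np.mean(Q,0))
    for a,b in zip(Q,Q[1:]+Q[:1]):print(np.linalg.norm(b-a).round(4),np.degrees(np.arctan2(*(b-a)[1::-1])).round(1))
# gauge plate corners in wrist view via side estimate
print(dict(front=wonz(m,318,200,.04)))
E
```

```text
[0.4287 0.3596 0.04  ] [0.446  0.3951 0.04  ] [0.4825 0.3756 0.04  ] [0.4654 0.3413 0.04  ] [0.4556 0.3679 0.04  ]
0.0395 64.0
0.0414 -28.1
0.0383 -116.4
0.0411 153.5
[0.4012 0.3873 0.031 ] [0.4083 0.4012 0.031 ] [0.4371 0.3858 0.031 ] [0.43   0.3721 0.031 ] [0.4192 0.3866 0.031 ]
0.0156 62.8
0.0326 -28.1
0.0154 -117.2
0.0326 152.2
{'front': array([0.4525, 0.3698, 0.04  ])}
```

```bash
cat >> h.py <<'E'
def tilt(head,a): # z at angle a from down toward heading; x = heading+90
    h=np.radians(head);a=np.radians(a);hv=np.array([np.cos(h),np.sin(h),0]);z=np.cos(a)*np.array([0,0,-1.])+np.sin(a)*hv
    x=np.array([-np.sin(h),np.cos(h),0]);return R.from_matrix(np.c_[x,np.cross(z,x),z])
PZ=.0187
E
python3 - <<'E'
from h import *
c=np.array([.456,.367,.02]);a=np.radians(152.2);px=np.array([np.cos(a),np.sin(a),0])
g=c+.042*px+[0,0,.0045];Rt=tilt(-27.8,30);z=Rt.as_matrix()[:,2]
tcp=g+PZ*z;print('grasp',g,'tcp',tcp)
print(delta(tcp-.08*z,Rt)); print(delta(tcp,Rt))
E
```

```text
grasp [0.4188476  0.38658824 0.0245    ] tcp [0.42711843 0.38222752 0.00830532]
(array([-30.26,  -0.26,   0.94]), array([-0.0023, -0.0348,  0.1443]))
(array([-30.26,  -0.26,   0.94]), array([-0.003 ,  0.0055,  0.2134]))
```

Emit:
carry_out(
  increments="-8 0 0.3 0 -0.01 0.036 0.087;-16 0 0.5 0 -0.02 0.07 0.087;-24 0 0.8 -0.002 -0.03 0.11 0.087;-30.2 -0.3 0.9 -0.0023 -0.0348 0.1443 0.087;-30.2 -0.3 0.9 -0.0023 -0.0348 0.1443 0.087",
)

```text
time: 2.02
ee_pos: [0.3885, 0.4005, 0.0742]
eef_rot: [0.825, 0.502, 0.13, 0.222]
ft_force: [-0.1, 0.0, 0.6]
width: 0.0875
```

```bash
python3 - <<'E'
from h import *
st()
m=r.camera_model('wrist');p,d=r.camera('wrist');cv2.imwrite('pics/w2.png',p);np.savez('pics/w2.npz',d=d,**m)
Rt=tilt(-27.8,30);print(delta([0.4271,0.3822,0.0083],Rt))
E
```

```text
t 2.02 p [0.3885 0.4005 0.0742] x [ 0.461  0.887 -0.008] z [ 0.438 -0.236 -0.867] w 0.0875 F [-0.09  0.01  0.61] q [-0.82  0.38 -0.44  1.87  0.75  1.15 -0.55]
(array([-0.17,  0.14,  0.26]), array([0.0007, 0.0014, 0.0796]))
```

View pics/w2.png

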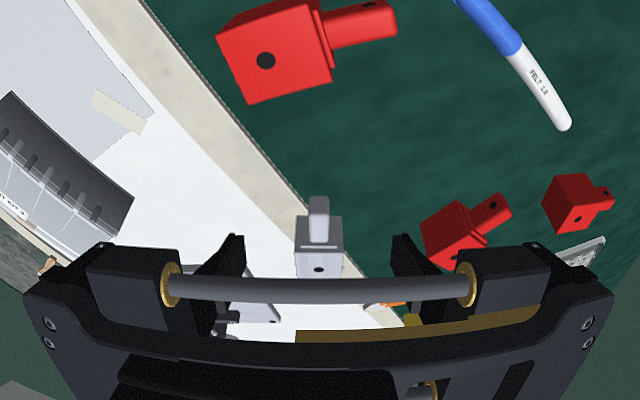

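Emit:
carry_out(
  increments="0 0 0.2 0 0 0.02 0.087;0 0 0.2 0 0.001 0.04 0.087;-0.2 0.1 0.2 0.0005 0.0014 0.06 0.087;-0.2 0.1 0.2 0.0005 0.0014 0.08 0.087;-0.2 0.1 0.2 0.0005 0.0014 0.08 0.087",
)

```text
time: 2.7
ee_pos: [0.4276, 0.3808, 0.0067]
eef_rot: [0.827, 0.499, 0.133, 0.222]
ft_force: [-0.9, -0.1, 0.6]
width: 0.087
```

```bash
python3 - <<'E'
from h import *
st()
p,d=r.camera('side');cv2.imwrite('pics/s3.png',cv2.resize(p[200:320,230:390],None,fx=5,fy=5,interpolation=cv2.INTER_CUBIC))
print(delta([0.4271,0.3822,0.0083],tilt(-27.8,30)))
E
```

```text
t 2.7 p [0.4276 0.3808 0.0067] x [ 0.467  0.884 -0.003] z [ 0.441 -0.236 -0.866] w 0.087 F [-0.94 -0.13  0.62] q [-0.8   0.48 -0.38  1.9   0.85  1.02 -0.61]
(array([0.01, 0.11, 0.06]), array([ 0.0006,  0.0001, -0.001 ]))
```

View pics/s3.png

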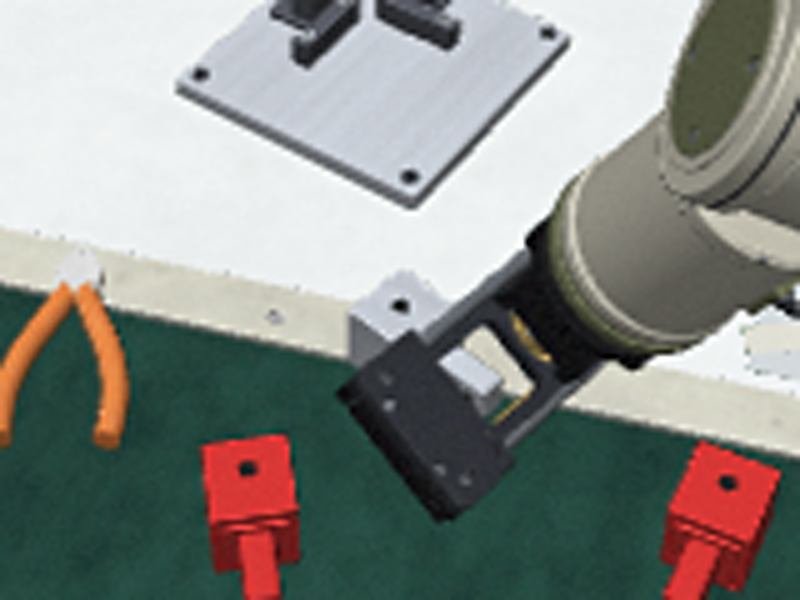

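The tang is between the open fingers, so I'll close the gripper.

Emit:
carry_out(
  increments="0 0 0 0.0005 0 -0.001 0.05;0 0 0 0.0005 0 -0.001 0.0;0 0 0 0.0005 0 -0.001 0.0;0 0 0 0.0005 0 -0.001 0.0;0 0 0 0.0005 0 -0.001 0.0",
  squeeze=50,
)

```text
time: 3.38
ee_pos: [0.427, 0.3822, 0.0083]
eef_rot: [0.827, 0.499, 0.133, 0.222]
ft_force: [0.3, 0.9, 0.0]
width: 0.0447
```

```bash
python3 - <<'E'
from h import *
st()
E
```

```text
t 3.38 p [0.427  0.3822 0.0083] x [ 0.466  0.885 -0.002] z [ 0.442 -0.235 -0.866] w 0.0447 F [0.28 0.9  0.03] q [-0.8   0.48 -0.38  1.9   0.85  1.03 -0.6 ]
```

Emit:
carry_out(
  increments="0 0 0 0 0 0 0.0;0 0 0 0 0 0 0.0;0 0 0 0 0 0 0.0;0 0 0 0 0 0 0.0;0 0 0 0 0 0 0.0",
)

```text
time: 4.0
ee_pos: [0.4269, 0.382, 0.0082]
eef_rot: [0.827, 0.499, 0.133, 0.222]
ft_force: [-1.1, -1.9, 0.8]
width: 0.0154
```

```bash
python3 - <<'E'
from h import *
st()
p,q,s=pose()
print(delta(p+[0,0,.08],q))
E
```

```text
t 4.0 p [0.4269 0.382  0.0082] x [ 0.466  0.885 -0.002] z [ 0.441 -0.235 -0.866] w 0.0154 F [-1.14 -1.9   0.75] q [-0.8   0.48 -0.38  1.9   0.85  1.03 -0.6 ]
(array([0., 0., 0.]), array([-0.0002,  0.04  , -0.0693]))
```

Emit:
carry_out(
  increments="0 0 0 0 0.01 -0.0173 0;0 0 0 0 0.02 -0.0346 0;0 0 0 0 0.03 -0.052 0;0 0 0 0 0.04 -0.0693 0;0 0 0 0 0.05 -0.0866 0",
)

```text
time: 4.62
ee_pos: [0.427, 0.3823, 0.1099]
eef_rot: [0.827, 0.499, 0.133, 0.222]
ft_force: [0.4, 0.1, -4.7]
width: 0.0156
```

```bash
python3 - <<'E'
from h import *
st()
m=r.camera_model('wrist');p,d=r.camera('wrist');cv2.imwrite('pics/w4.png',p);np.savez('pics/w4.npz',d=d,**m)
p,d=r.camera('side');cv2.imwrite('pics/s4.png',p)
cv2.imwrite('pics/s4c.png',cv2.resize(p[150:310,220:400],None,fx=4,fy=3.7,interpolation=cv2.INTER_CUBIC))
E
```

```text
t 4.62 p [0.427  0.3823 0.1099] x [ 0.466  0.885 -0.002] z [ 0.442 -0.235 -0.866] w 0.0156 F [ 0.37  0.07 -4.71] q [-0.76  0.33 -0.42  1.85  0.73  1.16 -0.44]
```

View pics/s4c.png

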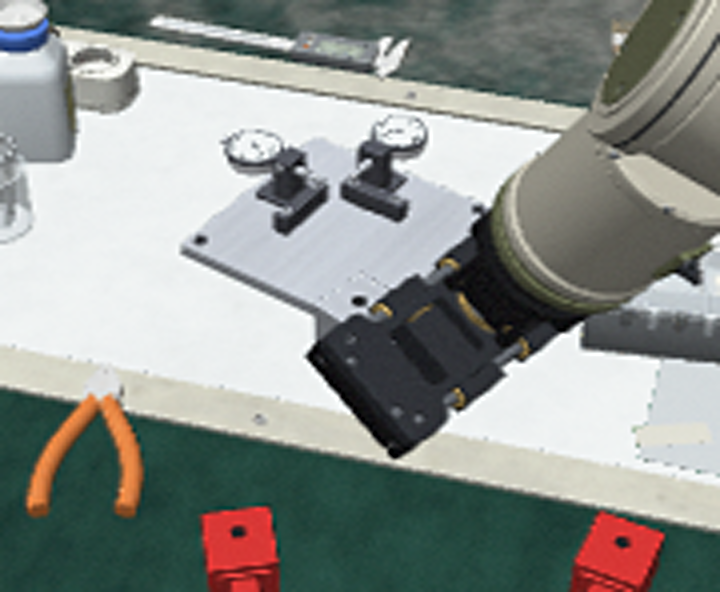

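View pics/w4.png

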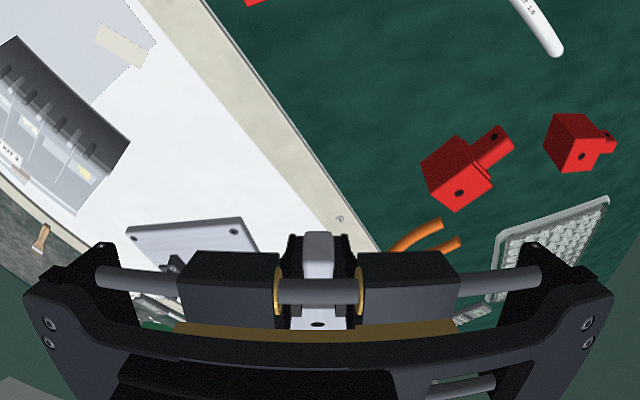

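```bash
python3 - <<'E'
import cv2
p=cv2.imread('pics/side0.png')
cv2.imwrite('pics/c5.png',cv2.resize(p[180:220,270:330],None,fx=13,fy=13,interpolation=cv2.INTER_CUBIC))
p=cv2.imread('pics/w4.png')
cv2.imwrite('pics/c6.png',cv2.resize(p[210:290,110:290],None,fx=4.4,fy=4.4,interpolation=cv2.INTER_CUBIC))
E
```

```text
(no output)
```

View pics/c5.png

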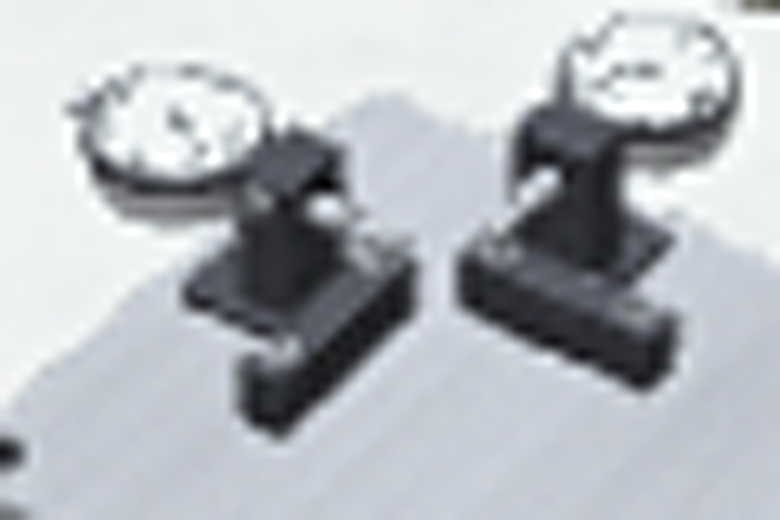

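View pics/c6.png

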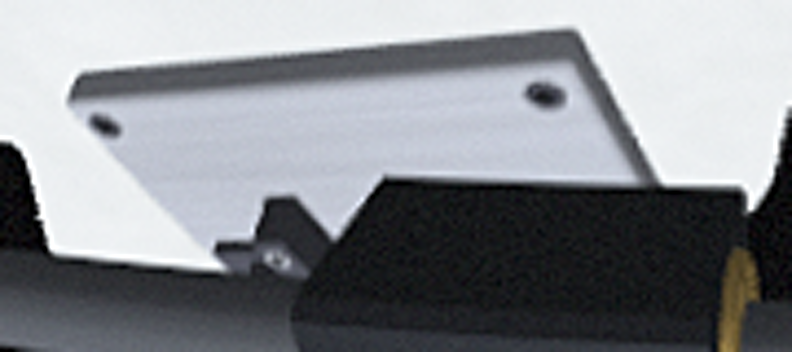

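```bash
python3 - <<'E'
from h import *
from scipy.optimize import least_squares
np.set_printoptions(precision=4,suppress=True)
f=lambda a,b,s,x0,y0:((a+.5)/s-.5+x0,(b+.5)/s-.5+y0)
S=[((25,35,14),(277,437)),((25,-19,14),(412,312)),((19,-25,14),(462,302)),((-35,-25,14),(645,388)),((25,-19,32),(412,265)),((19,-25,32),(462,262)),((-35,-25,32),(645,352))]
obs=[(np.array(m)/1e3,onz('side',*f(*c,13,270,180),m[2]/1e3)) for m,c in S]
g=lambda c:((c[0]+.5)/8-.5+255,(c[1]+.5)/7.5-.5+170)
obs2=[(np.array(m)/1e3,onz('side',*g(c),.014)) for m,c in [((85,85,14),(82,352)),((-85,85,14),(460,528)),((-85,-85,14),(712,282)),((85,-85,14),(355,130))]]
m=np.load('pics/w4.npz')
obs3=[(np.array(a)/1e3,wonz(m,*f(*c,4.4,110,210),.014)) for a,c in [((-85,-85,14),(70,102)),((-85,85,14),(577,60))]]
def res(p,o):
    c,s=np.cos(p[2]),np.sin(p[2]);return np.concatenate([p[:2]+np.array([[c,-s],[s,c]])@a[:2]-b[:2] for a,b in o])
for o in (obs,obs2,obs3,obs+obs2):
    q=least_squares(res,[.53,.16,-.33],args=(o,));print(q.x[:2],np.degrees(q.x[2]),(q.fun*1e3).round(1))
E
```

```text
[0.5331 0.1551] -20.069348840043613 [-0.   1.5 -1.6  0.6  0.8  3.7 -1.6  4.6 -0.3 -3.7  2.7 -3.1  0.  -3.5]
[0.5311 0.16  ] -19.349832134248533 [ 3.  -0.2 -1.6  2.2 -3.1 -1.3  1.6 -0.7]
[0.5309 0.1611] -18.58556481858877 [-1.1 -3.3  1.1  3.3]
[0.5323 0.1569] -19.376376369721285 [-1.2  3.7 -2.2  2.6  0.3  5.6 -2.4  5.9 -0.8 -1.8  2.2 -1.3 -0.7 -2.3
  4.2 -3.4 -0.3 -0.9 -1.9 -4.4  2.7 -3.8]
```

```bash
cat >> h.py <<'E'
from scipy.spatial.transform import Slerp
G0=np.array([.531,.159]);GY=-19.3
def gw(x,y,z=.014):
    a=np.radians(GY);return np.array([G0[0]+np.cos(a)*x-np.sin(a)*y,G0[1]+np.sin(a)*x+np.cos(a)*y,z])
LEAN=60;DZ=.0645;OFF=.0045
def hold(x,y,h):
    """TCP pose for upright punch, foot centre at gauge x,y (m), foot h above plate; heading gauge +y"""
    Rt=tilt(GY-90,-LEAN);z=Rt.as_matrix()[:,2];hd=np.array([z[0],z[1],0]);hd/=np.linalg.norm(hd)
    g=gw(x,y)+[0,0,h+DZ]-OFF*hd;return g+PZ*z,Rt
def rows(pt,Rt,fr):
    """rows with slerp of rotation, straight move of grasp point"""
    p,q,s=pose();g0=p-PZ*q.as_matrix()[:,2];g1=np.array(pt)-PZ*Rt.as_matrix()[:,2]
    sl=Slerp([0,1],R.concatenate([q,Rt]));print('total deg',(q.inv()*Rt).magnitude()*57.3,'dist',np.linalg.norm(g1-g0))
    out=[]
    for f in fr:
        Q=sl(f);P=g0+(g1-g0)*f+PZ*Q.as_matrix()[:,2]
        rv=(q.inv()*Q).as_rotvec(degrees=True);sh=q.inv().apply(P-p)
        out.append(' '.join(f'{v:.1f}' for v in rv)+' '+' '.join(f'{v:.4f}' for v in sh)+' 0')
    print(';'.join(out))
E
python3 - <<'E'
from h import *
pt,Rt=hold(-.015,.015,.09)
print(pt);rows(pt,Rt,np.array([.09,.18,.27,.36,.45]))
E
```

```text
[0.52566596 0.18915218 0.15915   ]
total deg 115.20967660348502 dist 0.24000831891234126
6.6 2.1 7.7 -0.0120 0.0145 0.0052 0;13.2 4.1 15.5 -0.0237 0.0292 0.0101 0;19.7 6.2 23.2 -0.0351 0.0440 0.0147 0;26.3 8.3 31.0 -0.0464 0.0592 0.0191 0;32.9 10.3 38.7 -0.0576 0.0747 0.0233 0
```

Emit:
carry_out(
  increments="6.6 2.1 7.7 -0.012 0.0145 0.005 0;13.2 4.1 15.5 -0.0237 0.029 0.01 0;19.7 6.2 23.2 -0.035 0.044 0.0147 0;26.3 8.3 31 -0.0464 0.059 0.019 0;32.9 10.3 38.7 -0.0576 0.0747 0.0233 0",
)

```text
time: 5.35
ee_pos: [0.4686, 0.2957, 0.1283]
eef_rot: [0.957, 0.233, 0.127, -0.119]
ft_force: [-0.8, 0.5, -5.1]
width: 0.0154
```

```bash
python3 - <<'E'
from h import *
st()
pt,Rt=hold(-.015,.015,.09)
rows(pt,Rt,np.array([.17,.34,.5,.66,.8]))
E
```

```text
t 5.35 p [0.4686 0.2957 0.1283] x [0.859 0.416 0.298] z [ 0.187  0.287 -0.939] w 0.0154 F [-0.8   0.47 -5.12] q [-0.24  0.07 -0.32  2.04 -0.19  0.73  0.04]
total deg 63.08015983836891 dist 0.13083983875238053
6.8 2.1 8.0 0.0018 0.0187 -0.0077 0;13.6 4.3 16.0 0.0039 0.0377 -0.0156 0;20.0 6.3 23.5 0.0062 0.0557 -0.0234 0;26.4 8.3 31.1 0.0085 0.0740 -0.0313 0;32.0 10.0 37.7 0.0107 0.0902 -0.0385 0
```

Emit:
carry_out(
  increments="6.8 2.1 8 0.0018 0.0187 -0.0077 0;13.6 4.3 16 0.0039 0.0377 -0.0156 0;20 6.3 23.5 0.0062 0.0557 -0.0234 0;26.4 8.3 31.1 0.0085 0.074 -0.0313 0;32 10 37.7 0.0107 0.09 -0.0385 0",
)

```text
time: 5.98
ee_pos: [0.5136, 0.2098, 0.152]
eef_rot: [0.896, -0.072, 0.095, -0.427]
ft_force: [-0.7, 0.0, -5.4]
width: 0.0154
```

```bash
python3 - <<'E'
from h import *
st()
pt,Rt=hold(-.015,.015,.09)
rows(pt,Rt,np.array([.34,.67,1,1,1]))
E
```

```text
t 5.97 p [0.5136 0.2098 0.152 ] x [ 0.972 -0.21   0.108] z [ 0.231  0.752 -0.617] w 0.0154 F [-0.66  0.   -5.42] q [ 0.14  0.17 -0.13  2.14 -1.16  0.94  0.65]
total deg 12.347643927490958 dist 0.024960232937464005
2.7 0.8 3.1 0.0057 0.0023 -0.0058 0;5.3 1.6 6.1 0.0112 0.0045 -0.0115 0;7.9 2.4 9.1 0.0168 0.0067 -0.0172 0;7.9 2.4 9.1 0.0168 0.0067 -0.0172 0;7.9 2.4 9.1 0.0168 0.0067 -0.0172 0
```

Emit:
carry_out(
  increments="2.7 0.8 3.1 0.0057 0.0023 -0.0058 0;5.3 1.6 6.1 0.0112 0.0045 -0.0115 0;7.9 2.4 9.1 0.0168 0.0067 -0.0172 0;7.9 2.4 9.1 0.0168 0.0067 -0.0172 0;7.9 2.4 9.1 0.0168 0.0067 -0.0172 0",
)

```text
time: 6.6
ee_pos: [0.5255, 0.1881, 0.1584]
eef_rot: [0.854, -0.146, 0.084, -0.492]
ft_force: [-0.0, 0.3, -3.7]
width: 0.0158
```

```bash
python3 - <<'E'
from h import *
st()
pt,Rt=hold(-.015,.015,.09)
print(delta(pt,Rt))
m=r.camera_model('wrist');p,d=r.camera('wrist');cv2.imwrite('pics/w5.png',p);np.savez('pics/w5.npz',d=d,**m)
p,d=r.camera('side');cv2.imwrite('pics/s5.png',p)
cv2.imwrite('pics/s5c.png',cv2.resize(p[120:260,220:400],None,fx=4.4,fy=4.2,interpolation=cv2.INTER_CUBIC))
E
```

```text
t 6.6 p [0.5255 0.1881 0.1584] x [ 0.944 -0.331 -0.   ] z [ 0.286  0.816 -0.502] w 0.0158 F [-0.04  0.29 -3.74] q [ 0.48  0.25 -0.38  2.15 -1.26  0.99  0.67]
(array([ 0.11, -0.03, -0.03]), array([-0.0002, -0.0012,  0.0005]))
```

View pics/s5c.png

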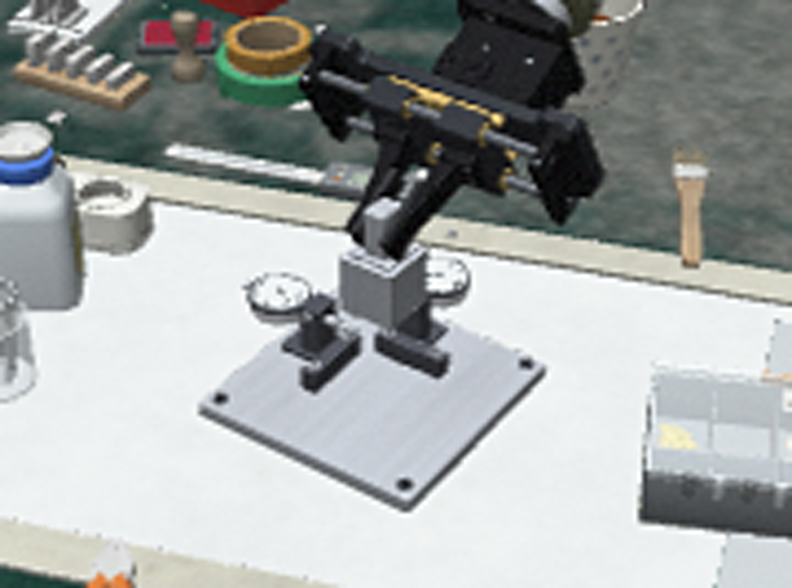

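View pics/w5.png

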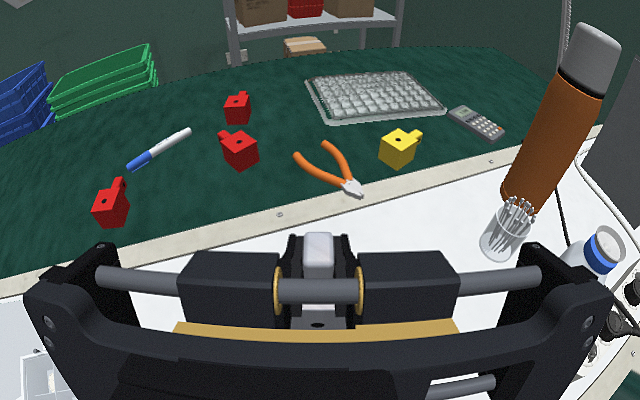

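```bash
python3 - <<'E'
import cv2
p=cv2.imread('pics/s5.png')
cv2.imwrite('pics/c7.png',cv2.resize(p[155:225,285:345],None,fx=8.5,fy=8.5,interpolation=cv2.INTER_CUBIC))
E
```

```text
(no output)
```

View pics/c7.png

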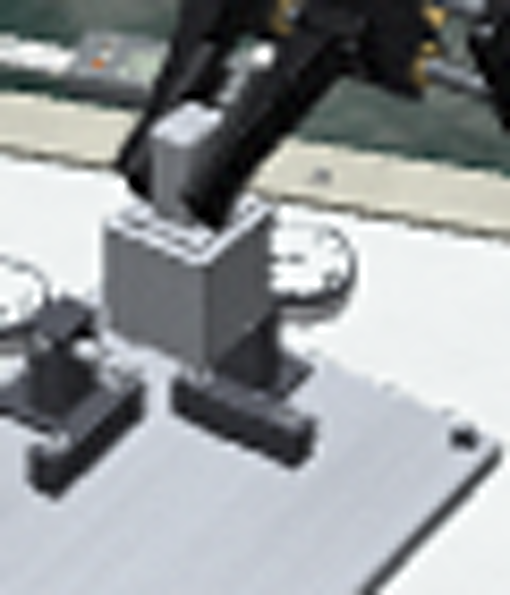

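```bash
python3 - <<'E'
from h import *
E=np.linalg.inv(M['side']['extrinsics']);K=M['side']['K']
def pr(P):
    c=E[:3,:3]@P+E[:3,3];u=K@c/c[2];return (u[:2]-[285,155]+.5)*8.5-.5
p,q,s=pose()
for h in (.09,.134):
  for dx,dy in [(.02,.02),(-.02,.02),(-.02,-.02)]:
    pp=gw(-.015+dx,.015+dy,.014+h);print(h,dx,dy,pr(pp).round(0))
for m in [(25,35,14),(25,-19,14),(19,-25,14),(-35,-25,14),(-35,-25,32),(-85,-85,14)]: print(m,pr(gw(m[0]/1e3,m[1]/1e3,m[2]/1e3)).round(0))
E
```

```text
0.09 0.02 0.02 [ 99. 327.]
0.09 -0.02 0.02 [201. 373.]
0.09 -0.02 -0.02 [271. 309.]
0.134 0.02 0.02 [ 97. 218.]
0.134 -0.02 0.02 [202. 264.]
0.134 -0.02 -0.02 [274. 200.]
(25, 35, 14) [ 55. 510.]
(25, -19, 14) [147. 427.]
(19, -25, 14) [171. 424.]
(-35, -25, 14) [298. 483.]
(-35, -25, 32) [300. 443.]
(-85, -85, 14) [511. 444.]
```

```bash
python3 - <<'E'
from h import *
for h in (.07,.05,.03,.015,.006):
    print(*delta(*hold(-.017,.015,h)))
E
```

```text
[0.1  0.02 0.05] [-0.0018  0.0168  0.0101]
[0.1  0.02 0.05] [-0.0019  0.0341  0.0201]
[0.1  0.02 0.05] [-0.0019  0.0514  0.0301]
[0.1  0.02 0.05] [-0.0019  0.0644  0.0377]
[0.1  0.02 0.05] [-0.0019  0.0722  0.0422]
```

Emit:
carry_out(
  increments="0.1 0 0 -0.0018 0.0168 0.0101 0;0.1 0 0 -0.0019 0.0341 0.02 0;0.1 0 0 -0.0019 0.0514 0.03 0;0.1 0 0 -0.0019 0.0644 0.0377 0;0.1 0 0 -0.0019 0.0722 0.0422 0",
)

```text
time: 7.32
ee_pos: [0.5235, 0.1901, 0.0743]
eef_rot: [0.854, -0.145, 0.083, -0.493]
ft_force: [0.0, 0.3, -3.9]
width: 0.0155
```

```bash
python3 - <<'E'
from h import *
st();print(delta(*hold(-.017,.015,.006)))
for h in (.004,.002,.0,-.001): print(*delta(*hold(-.017,.015,h)))
p,d=r.camera('side');cv2.imwrite('pics/s6.png',p)
cv2.imwrite('pics/s6c.png',cv2.resize(p[155:225,285:345],None,fx=8.5,fy=8.5,interpolation=cv2.INTER_CUBIC))
E
```

```text
t 7.33 p [0.5235 0.1901 0.0743] x [ 0.944 -0.329  0.   ] z [ 0.285  0.817 -0.501] w 0.0155 F [ 0.03  0.28 -3.89] q [ 0.64  0.48 -0.56  2.16 -1.26  0.82  0.85]
(array([0.05, 0.07, 0.05]), array([ 0.0004, -0.0007, -0.0006]))
[0.05 0.07 0.05] [0.0004 0.001  0.0004]
[0.05 0.07 0.05] [0.0004 0.0028 0.0014]
[0.05 0.07 0.05] [0.0004 0.0045 0.0024]
[0.05 0.07 0.05] [0.0004 0.0054 0.0029]
```

View pics/s6c.png

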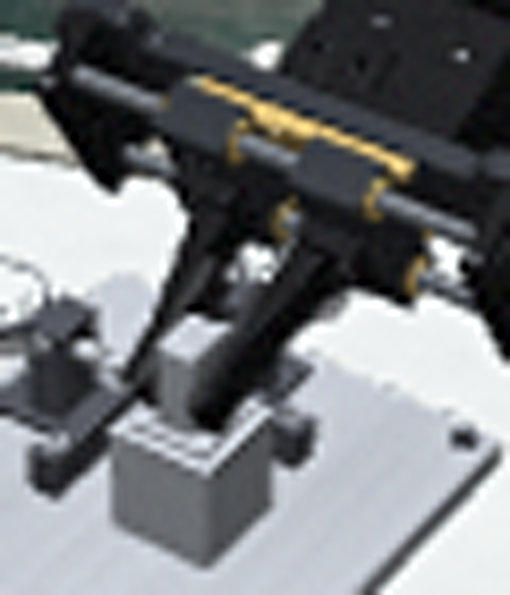

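Emit:
carry_out(
  increments="0 0 0 0 0.001 0.0004 0;0 0 0 0 0.0019 0.0009 0;0 0 0 0 0.0028 0.0014 0;0 0 0 0 0.0037 0.0019 0;0 0 0 0 0.0045 0.0024 0",
)

```text
time: 8.0
ee_pos: [0.5232, 0.1897, 0.0684]
eef_rot: [0.854, -0.145, 0.083, -0.492]
ft_force: [-0.4, -0.0, -4.1]
width: 0.0155
```

```bash
python3 - <<'E'
from h import *
st()
E
```

```text
t 8.0 p [0.5232 0.1897 0.0684] x [ 0.944 -0.329 -0.   ] z [ 0.285  0.817 -0.501] w 0.0155 F [-0.38 -0.03 -4.1 ] q [ 0.65  0.49 -0.57  2.16 -1.26  0.82  0.86]
```

Emit:
carry_out(
  increments="0 0 0 0 0.0004 0.0002 0;0 0 0 0 0.0009 0.0005 0;0 0 0 0 0.0013 0.0008 0;0 0 0 0 0.0017 0.001 0;0 0 0 0 0.0017 0.001 0",
)

```text
time: 8.62
ee_pos: [0.5232, 0.1897, 0.0664]
eef_rot: [0.854, -0.145, 0.083, -0.492]
ft_force: [0.3, -0.2, -4.8]
width: 0.0158
```

```bash
python3 - <<'E'
from h import *
st()
E
```

```text
t 8.62 p [0.5232 0.1897 0.0664] x [ 0.944 -0.329 -0.   ] z [ 0.285  0.817 -0.501] w 0.0158 F [ 0.28 -0.24 -4.79] q [ 0.65  0.5  -0.57  2.16 -1.26  0.81  0.87]
```

Emit:
carry_out(
  increments="0 0 0 0 0.0004 0.0002 0;0 0 0 0 0.0009 0.0005 0;0 0 0 0 0.0013 0.0008 0;0 0 0 0 0.0017 0.001 0;0 0 0 0 0.0017 0.001 0",
)

```text
time: 9.25
ee_pos: [0.5235, 0.1901, 0.0653]
eef_rot: [0.854, -0.144, 0.083, -0.493]
ft_force: [-3.0, -2.5, 5.0]
width: 0.0154
```

```bash
python3 - <<'E'
from h import *
st()
p,d=r.camera('side');cv2.imwrite('pics/s7.png',p)
cv2.imwrite('pics/s7c.png',cv2.resize(p[155:225,285:345],None,fx=8.5,fy=8.5,interpolation=cv2.INTER_CUBIC))
E
```

```text
t 9.25 p [0.5235 0.1901 0.0653] x [ 0.944 -0.329  0.   ] z [ 0.285  0.818 -0.5  ] w 0.0154 F [-3.03 -2.51  4.98] q [ 0.65  0.5  -0.57  2.16 -1.26  0.81  0.87]
```

View pics/s7c.png

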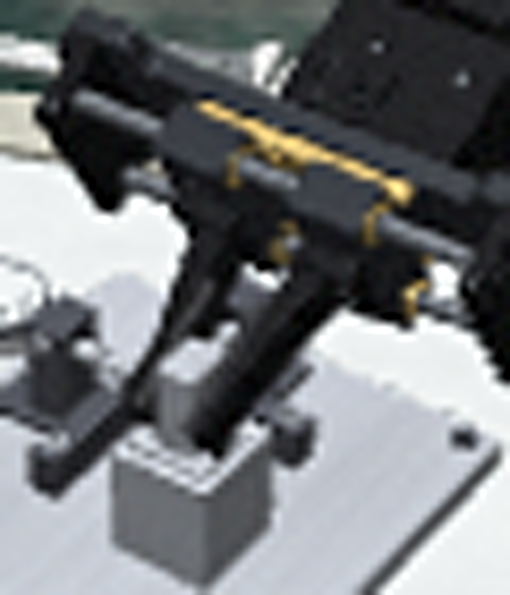

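Emit:
carry_out(
  increments="0 0 0 0 -0.0004 -0.0003 0.0;0 0 0 0 -0.0004 -0.0003 0.04;0 0 0 0 -0.0004 -0.0003 0.04;0 0 0 0 -0.0004 -0.0003 0.04;0 0 0 0 -0.0004 -0.0003 0.04",
  squeeze=30,
)

```text
time: 9.93
ee_pos: [0.5235, 0.1901, 0.0658]
eef_rot: [0.854, -0.144, 0.083, -0.493]
ft_force: [-0.5, -0.3, 0.6]
width: 0.039
```

```bash
python3 - <<'E'
from h import *
st()
p,d=r.camera('side');cv2.imwrite('pics/s8.png',p)
cv2.imwrite('pics/s8c.png',cv2.resize(p[155:225,285:345],None,fx=8.5,fy=8.5,interpolation=cv2.INTER_CUBIC))
E
```

```text
t 9.93 p [0.5235 0.1901 0.0658] x [ 0.944 -0.329  0.   ] z [ 0.285  0.818 -0.5  ] w 0.039 F [-0.47 -0.34  0.61] q [ 0.65  0.5  -0.57  2.16 -1.26  0.81  0.87]
```

View pics/s8c.png

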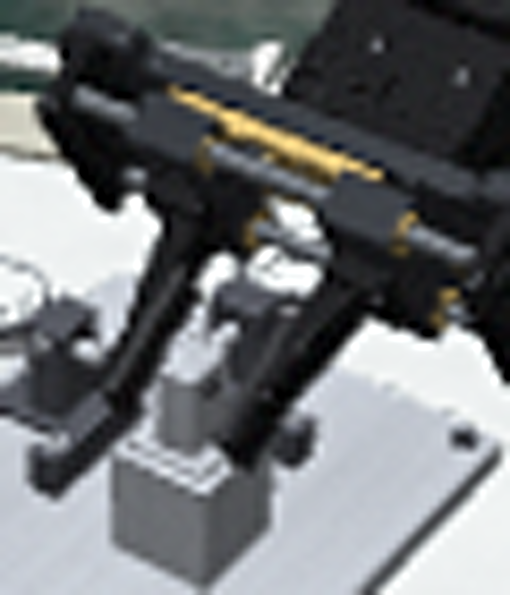

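Emit:
carry_out(
  increments="0 0 0 0 0 -0.015 0.045;0 0 0 0 0 -0.035 0.045;0 0 0 0 0 -0.055 0.045;0 0 0 0 0 -0.075 0.045;0 0 0 0 -0.02 -0.1 0.045",
)

```text
time: 10.6
ee_pos: [0.4974, 0.1162, 0.1332]
eef_rot: [0.854, -0.146, 0.083, -0.493]
ft_force: [0.2, 0.0, -0.3]
width: 0.0451
```

```bash
python3 - <<'E'
from h import *
st()
# target: vertical, over punch at gauge (-.017,.015), TCP z .16
t=gw(-.017,.015,.17)
p,q,s=pose();Rt=tilt(GY-90,0)
PZ0=0
import h
h.PZ=0
rows(t,Rt,np.array([.17,.34,.51,.68,.85]))
p,d=r.camera('side');cv2.imwrite('pics/s9.png',p)
cv2.imwrite('pics/s9c.png',cv2.resize(p[155:245,255:355],None,fx=7,fy=6.6,interpolation=cv2.INTER_CUBIC))
E
```

```text
t 10.6 p [0.4974 0.1162 0.1332] x [ 0.944 -0.33  -0.002] z [ 0.285  0.818 -0.5  ] w 0.0451 F [ 0.21  0.04 -0.3 ] q [ 0.77  0.32 -0.5   2.16 -1.13  1.04  0.74]
total deg 59.99574375095482 dist 0.07601960339619679
-10.2 0.0 -0.0 0.0001 -0.0111 0.0067 0;-20.4 0.0 -0.0 0.0002 -0.0221 0.0133 0;-30.6 0.1 -0.0 0.0003 -0.0332 0.0200 0;-40.8 0.1 -0.0 0.0003 -0.0443 0.0267 0;-51.0 0.1 -0.0 0.0004 -0.0554 0.0333 0
```

View pics/s9c.png

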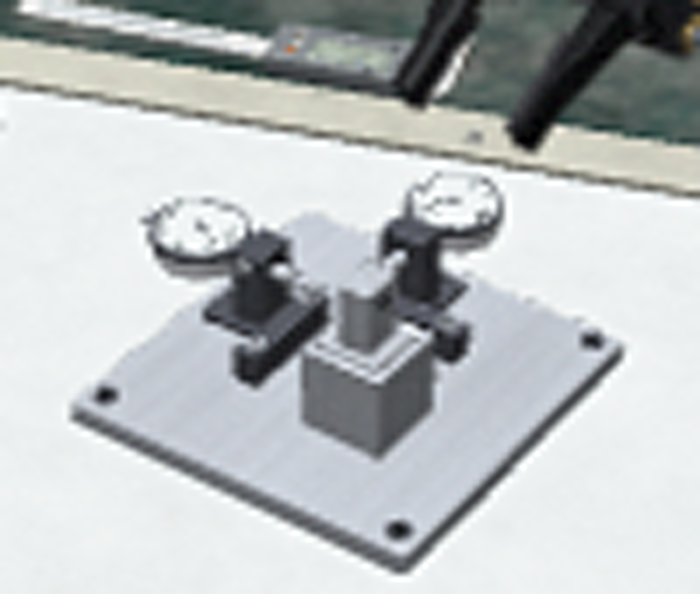

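```bash
python3 - <<'E'
from h import *
f=lambda u,v:((u+.5)/7-.5+255,(v+.5)/6.6-.5+155)
a=np.radians(GY);Rm=np.array([[np.cos(a),np.sin(a)],[-np.sin(a),np.cos(a)]])
for n,u,v,z in [('L',302,411,14),('F',380,456,14),('Rt',432,406,14),('backfence end(25,35)',255,384,14),('sidefence end(-35,-25)',448,360,14),('(-35,-25,32)',449,330,32),('TL',303,352,58),('TF',378,388,58),('TR',433,340,58),('plate-85,85',402,567,14),('plate -85-85',623,350,14),('plate 85 85',75,410,14),('tangtop',368,278,94)]:
    w=onz('side',*f(u,v),z/1e3);print(n,w.round(4),'gauge',((Rm@(w[:2]-G0))*1e3).round(1))
E
```

```text
L [0.5448 0.1877 0.014 ] gauge [ 3.5 31.6]
F [0.5062 0.2065 0.014 ] gauge [-39.2  36.6]
Rt [0.494  0.1699 0.014 ] gauge [-38.5  -2. ]
backfence end(25,35) [0.5687 0.1761 0.014 ] gauge [30.  28.6]
sidefence end(-35,-25) [0.4953 0.1383 0.014 ] gauge [-26.9 -31.3]
(-35,-25,32) [0.4952 0.1387 0.032 ] gauge [-27.1 -31. ]
TL [0.5408 0.1982 0.058 ] gauge [-3.7 40.2]
TF [0.5058 0.212  0.058 ] gauge [-41.3  41.7]
TR [0.4927 0.1764 0.058 ] gauge [-41.8   3.7]
plate-85,85 [0.4802 0.2681 0.014 ] gauge [-84.   86.2]
plate -85-85 [0.4253 0.1113 0.014 ] gauge [-84. -80.]
plate 85 85 [0.6348 0.2126 0.014 ] gauge [80.2 84.9]
tangtop [0.5175 0.1856 0.094 ] gauge [-21.6  20.7]
```

Emit:
carry_out(
  increments="-10.2 0 0 0 -0.011 0.0067 0.045;-20.4 0 0 0 -0.022 0.0133 0.045;-30.6 0 0 0 -0.033 0.02 0.045;-40.8 0 0 0.0003 -0.044 0.0267 0.045;-51 0.1 0 0.0004 -0.055 0.033 0.045",
)

```text
time: 11.28
ee_pos: [0.517, 0.165, 0.1679]
eef_rot: [0.98, -0.168, 0.018, -0.103]
ft_force: [-0.2, -0.8, -0.7]
width: 0.045
```

```bash
python3 - <<'E'
from h import *
st()
print(delta(gw(-.017,.0155,.15),tilt(GY-90,0)))
E
```

```text
t 11.28 p [0.517  0.165  0.1679] x [ 0.943 -0.333  0.001] z [ 0.07   0.197 -0.978] w 0.045 F [-0.18 -0.82 -0.74] q [ 0.27  0.15 -0.59  1.84 -0.09  1.05 -0.61]
(array([-12.06,  -0.07,  -0.12]), array([-0.0019, -0.0104,  0.0206]))
```

Emit:
carry_out(
  increments="-6 0 0 -0.001 -0.005 0.01 0.045;-12 0 -0.1 -0.0019 -0.0104 0.0206 0.045;-12 0 -0.1 -0.0019 -0.0104 0.0206 0.045;-12 0 -0.1 -0.0019 -0.0104 0.0206 0.045;-12 0 -0.1 -0.0019 -0.0104 0.0206 0.045",
)

```text
time: 11.9
ee_pos: [0.5203, 0.1776, 0.1503]
eef_rot: [0.986, -0.169, 0.001, -0.0]
ft_force: [-0.3, 0.9, 0.5]
width: 0.045
```

```bash
python3 - <<'E'
from h import *
st()
print(delta(gw(-.017,.0155,.066),tilt(GY-90,0)))
p,d=r.camera('side');cv2.imwrite('pics/s10.png',p)
cv2.imwrite('pics/s10c.png',cv2.resize(p[125:225,270:370],None,fx=6,fy=6,interpolation=cv2.INTER_CUBIC))
m=r.camera_model('wrist');p,d=r.camera('wrist');cv2.imwrite('pics/w10.png',p)
E
```

```text
t 11.9 p [0.5203 0.1776 0.1503] x [ 0.943 -0.333  0.002] z [ 0.002  0.001 -1.   ] w 0.045 F [-0.33  0.85  0.53] q [ 0.1   0.27 -0.59  1.73  0.16  1.18 -0.88]
(array([-0.07, -0.11, -0.17]), array([-0.0009, -0.0013,  0.0843]))
```

View pics/s10c.png

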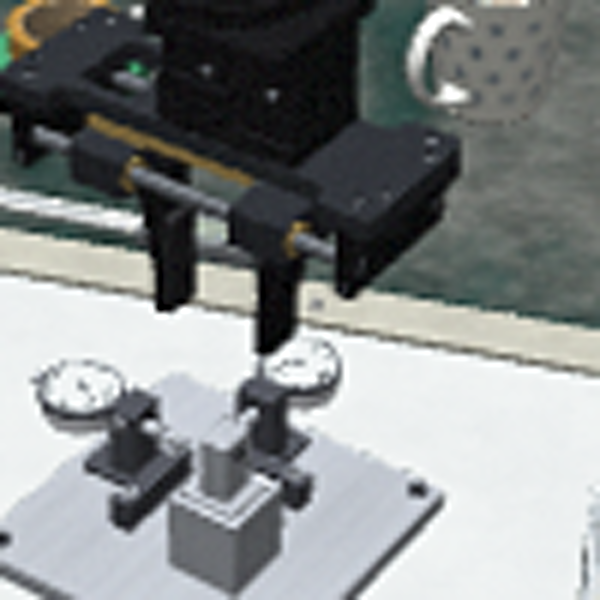

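View pics/w10.png

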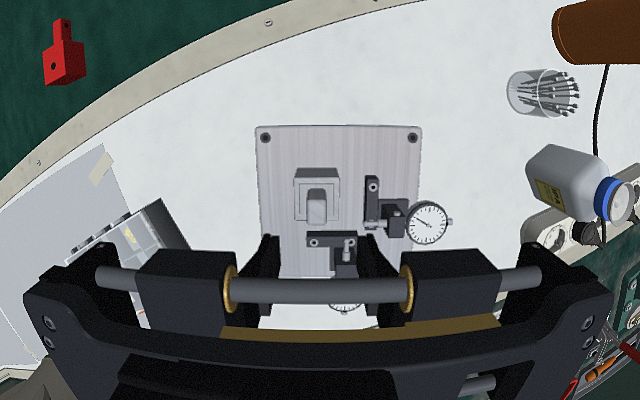

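```bash
python3 - <<'E'
import cv2
p=cv2.imread('pics/w10.png')
cv2.imwrite('pics/c11.png',cv2.resize(p[155:255,280:390],None,fx=7,fy=6,interpolation=cv2.INTER_CUBIC))
cv2.imwrite('pics/c12.png',cv2.resize(p[115:215,245:435],None,fx=4,fy=4,interpolation=cv2.INTER_CUBIC))
E
```

```text
(no output)
```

View pics/c11.png

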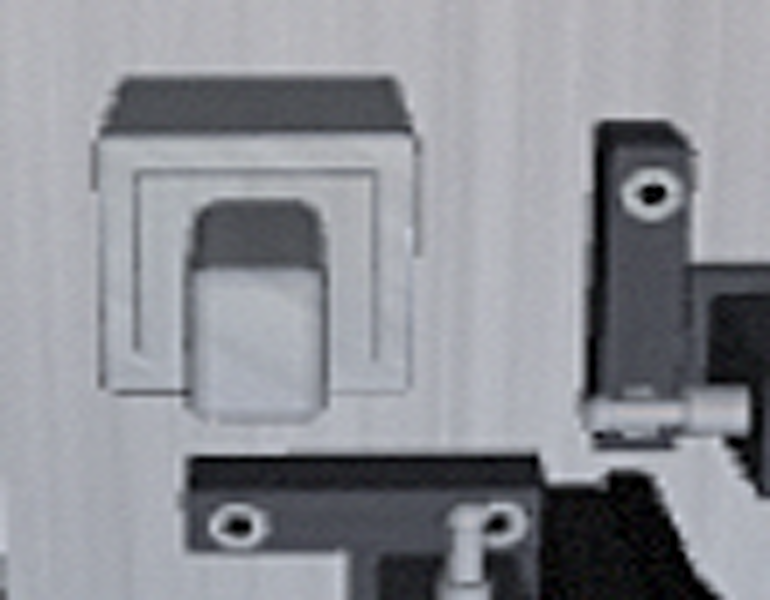

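View pics/c12.png

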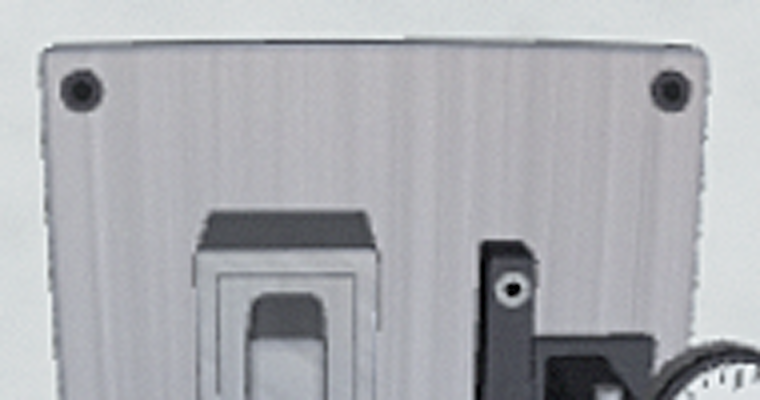

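```bash
python3 - <<'E'
from h import *
m=r.camera_model('wrist')
a=np.radians(GY);Rm=np.array([[np.cos(a),np.sin(a)],[-np.sin(a),np.cos(a)]])
f=lambda u,v:((u+.5)/7-.5+280,(v+.5)/6-.5+155)
g=lambda u,v:((u+.5)/4-.5+245,(v+.5)/4-.5+115)
for n,k,u,v,z in [('back bot 25,35',f,595,122,14),('back bot 25,-19',f,590,435,14),('back top 25,35',f,609,145,32),('side bot -35,-25',f,187,457,14),('side bot 19,-25',f,540,455,14),('side top -35,-25',f,187,490,32),('side top 19,-25',f,540,487,32),
 ('punch top +y -x',f,102,136,58),('punch top +y +x',f,414,133,58),('ptop -y -x',f,100,390,58),('ptop -y+x',f,410,393,58),
 ('foot +y -x',f,122,79,14),('foot +y+x',f,395,77,14),
 ('tang top -x+y',f,192,268,94),('tang top +x+y',f,325,268,94),('tt -x-y',f,190,418,94),('tt +x -y',f,325,418,94),
 ('hole -',g,81,91,14),('hole +',g,671,91,14),('edge y85',g,200,44,14),('edge y85',g,540,44,14)]:
    w=wonz(m,*k(u,v),z/1e3);print(n,w.round(4),'gauge',((Rm@(w[:2]-G0))*1e3).round(1))
E
```

```text
back bot 25,35 [0.5691 0.176  0.014 ] gauge [30.3 28.6]
back bot 25,-19 [0.5522 0.1224 0.014 ] gauge [ 32.1 -27.6]
back top 25,35 [0.5685 0.1767 0.032 ] gauge [29.5 29.1]
side bot -35,-25 [0.4938 0.1387 0.014 ] gauge [-28.4 -31.4]
side bot 19,-25 [0.544  0.1213 0.014 ] gauge [ 24.7 -31.3]
side top -35,-25 [0.495  0.1403 0.032 ] gauge [-27.8 -29.6]
side top 19,-25 [0.5425 0.1239 0.032 ] gauge [ 22.5 -29.3]
punch top +y -x [0.5088 0.2057 0.058 ] gauge [-36.4  36.7]
punch top +y +x [0.5445 0.1936 0.058 ] gauge [ 1.3 37.1]
ptop -y -x [0.495  0.1698 0.058 ] gauge [-37.6  -1.7]
ptop -y+x [0.5317 0.1564 0.058 ] gauge [ 1.6 -2.2]
foot +y -x [0.5081 0.2049 0.014 ] gauge [-36.7  35.8]
foot +y+x [0.5445 0.1925 0.014 ] gauge [ 1.6 36. ]
tang top -x+y [0.5173 0.1941 0.094 ] gauge [-24.5  28.6]
tang top +x+y [0.5306 0.1894 0.094 ] gauge [-10.4  28.5]
tt -x-y [0.5103 0.1754 0.094 ] gauge [-25.    8.6]
tt +x -y [0.5241 0.1705 0.094 ] gauge [-10.3   8.6]
hole - [0.489 0.244 0.014] gauge [-67.7  66.3]
hole + [0.6267 0.1971 0.014 ] gauge [77.7 67.6]
edge y85 [0.5202 0.2446 0.014 ] gauge [-38.5  77.3]
edge y85 [0.598  0.2182 0.014 ] gauge [43.7 78. ]
```

```bash
sed -i 's/^G0=.*/G0=np.array([.531,.159])+np.array([[np.cos(np.radians(-19.3)),-np.sin(np.radians(-19.3))],[np.sin(np.radians(-19.3)),np.cos(np.radians(-19.3))]])@[.0053,-.0063];GY=-18.9/' h.py; python3 - <<'E'
from h import *
print(G0)
print(delta(gw(-.0228,.0233,.062),tilt(GY-90,0)))
E
```

```text
[0.5339199  0.15130233]
(array([-0.07, -0.12, -0.54]), array([-0.0015, -0.0023,  0.0884]))
```

Emit:
carry_out(
  increments="-0.1 -0.1 -0.5 -0.0015 -0.0023 0.02 0.045;-0.1 -0.1 -0.5 -0.0015 -0.0023 0.045 0.045;-0.1 -0.1 -0.5 -0.0015 -0.0023 0.07 0.045;-0.1 -0.1 -0.5 -0.0015 -0.0023 0.088 0.045;-0.1 -0.1 -0.5 -0.0015 -0.0023 0.088 0.045",
)

```text
time: 12.62
ee_pos: [0.5188, 0.1803, 0.0607]
eef_rot: [0.986, -0.164, -0.001, 0.001]
ft_force: [-0.1, 1.8, 0.1]
width: 0.045
```

Emit:
carry_out(
  increments="0 0 0 0 0 0 0;0 0 0 0 0 0 0;0 0 0 0 0 0 0;0 0 0 0 0 0 0;0 0 0 0 0 0 0",
  squeeze=15,
)

```text
time: 13.25
ee_pos: [0.5191, 0.1804, 0.0611]
eef_rot: [0.986, -0.165, -0.001, 0.001]
ft_force: [0.2, 0.5, 2.3]
width: 0.0161
```

```bash
python3 - <<'E'
from h import *
st();print(pose()[2]['torque'])
p,d=r.camera('wrist');cv2.imwrite('pics/w12.png',p)
p,d=r.camera('side');cv2.imwrite('pics/s12c.png',cv2.resize(p[155:225,265:365],None,fx=7,fy=7,interpolation=cv2.INTER_CUBIC))
E
```

```text
t 13.25 p [0.5191 0.1804 0.0611] x [ 0.946 -0.325 -0.002] z [-0.002 -0.001 -1.   ] w 0.0161 F [0.19 0.52 2.35] q [ 0.07  0.38 -0.57  1.81  0.24  1.02 -0.93]
[-0.09161018 -0.05289546  0.01186175]
```

View pics/s12c.png

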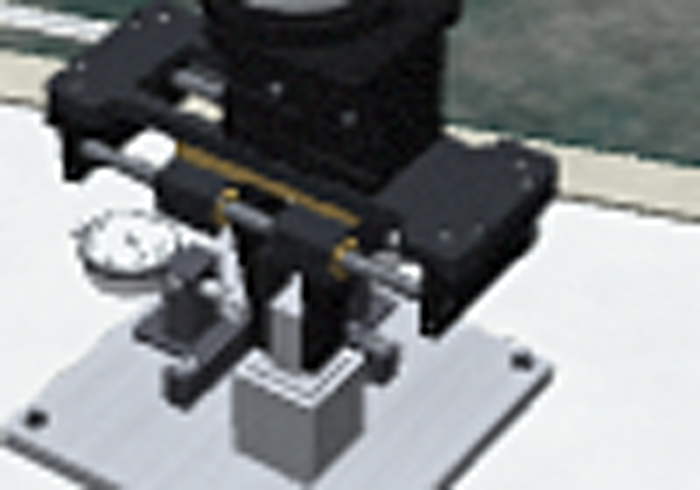

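View pics/w12.png

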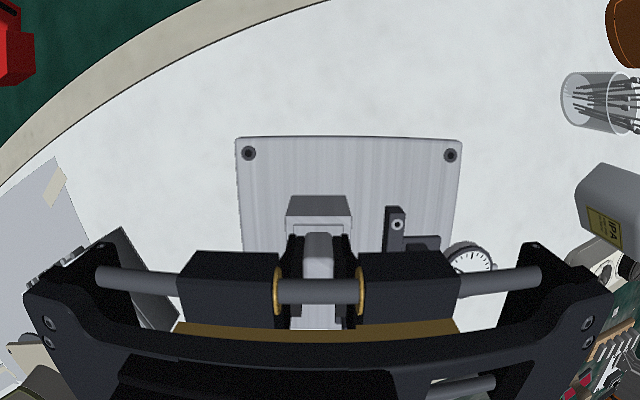

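Emit:
carry_out(
  increments="0 0 0 0.004 0.004 0 0;0 0 0 0.008 0.008 0 0;0 0 0 0.012 0.012 0 0;0 0 0 0.016 0.016 0 0;0 0 0 0.02 0.02 0 0",
)

```text
time: 13.98
ee_pos: [0.5317, 0.1546, 0.0611]
eef_rot: [0.986, -0.165, -0.001, 0.001]
ft_force: [2.1, 0.9, -3.5]
width: 0.0158
```

```bash
cat >> h.py <<'E'
def ft():
    p,q,s=pose();m=q.as_matrix();a=np.radians(GY);Rm=np.array([[np.cos(a),np.sin(a)],[-np.sin(a),np.cos(a)]])
    print('tip gauge mm',(Rm@(p[:2]-G0)*1e3).round(2),'yaw',np.degrees(np.arctan2(m[1,0],m[0,0])).round(2),'F gauge',(Rm@np.array(s['ft_force'])[:2]).round(2),np.round(s['ft_force'][2],2),'T gauge',(Rm@np.array(s['torque'])[:2]).round(3),np.round(s['torque'][2],3))
E
python3 - <<'E'
from h import *
st();ft()
E
```

```text
t 13.97 p [0.5317 0.1546 0.0611] x [ 0.946 -0.325 -0.002] z [-0.002 -0.001 -1.   ] w 0.0158 F [ 2.09  0.87 -3.54] q [ 0.11  0.39 -0.56  1.8   0.24  1.02 -0.87]
tip gauge mm [-3.14  2.41] yaw -18.94 F gauge [1.7 1.5] -3.54 T gauge [-0.054 -0.26 ] 0.003
```

Emit:
carry_out(
  increments="0 0 0 0.001 0.001 0.0002 0;0 0 0 0.002 0.002 0.0003 0;0 0 0 0.003 0.003 0.0003 0;0 0 0 0.004 0.004 0.0003 0;0 0 0 0.004 0.004 0.0003 0",
)

```text
time: 14.6
ee_pos: [0.5345, 0.1499, 0.0611]
eef_rot: [0.986, -0.164, -0.001, 0.0]
ft_force: [-0.6, 2.9, 4.8]
width: 0.0158
```

```bash
python3 - <<'E'
from h import *
st();ft()
E
```

```text
t 14.6 p [0.5345 0.1499 0.0611] x [ 0.946 -0.324 -0.001] z [-0.001 -0.001 -1.   ] w 0.0158 F [-0.6   2.91  4.76] q [ 0.11  0.39 -0.56  1.8   0.24  1.02 -0.86]
tip gauge mm [ 1.01 -1.19] yaw -18.93 F gauge [-1.51  2.56] 4.76 T gauge [0.537 0.382] 0.013
```

Emit:
carry_out(
  increments="0 0 0 0.0005 0.0005 -0.0001 0;0 0 0 0.001 0.001 -0.0001 0;0 0 0 0.0015 0.0015 -0.0001 0;0 0 0 0.002 0.002 -0.0001 0;0 0 0 0.002 0.002 -0.0001 0",
)

```text
time: 15.22
ee_pos: [0.5357, 0.1473, 0.0611]
eef_rot: [0.986, -0.165, -0.001, 0.0]
ft_force: [-1.2, 4.3, 3.8]
width: 0.016
```

```bash
python3 - <<'E'
from h import *
st();ft()
p,d=r.camera('wrist');cv2.imwrite('pics/w13.png',p)
p,d=r.camera('side');cv2.imwrite('pics/s13c.png',cv2.resize(p[155:225,265:365],None,fx=7,fy=7,interpolation=cv2.INTER_CUBIC))
E
```

```text
t 15.22 p [0.5357 0.1473 0.0611] x [ 0.946 -0.325 -0.001] z [-0.001 -0.001 -1.   ] w 0.016 F [-1.21  4.26  3.82] q [ 0.12  0.39 -0.56  1.8   0.24  1.02 -0.86]
tip gauge mm [ 2.99 -3.24] yaw -18.94 F gauge [-2.52  3.64] 3.82 T gauge [0.774 0.752] -0.049
```

View pics/s13c.png

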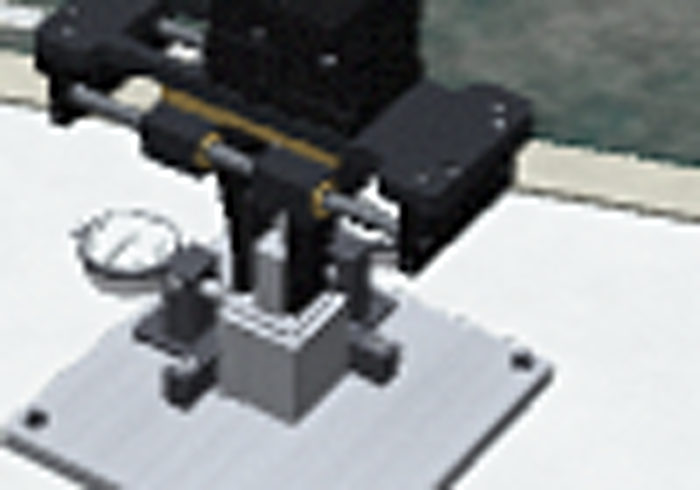

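Emit:
carry_out(
  increments="0 0 0 0.0003 0.0003 -0.0001 0;0 0 0 0.0005 0.0005 -0.0001 0;0 0 0 0.0008 0.0008 -0.0001 0;0 0 0 0.001 0.001 -0.0001 0;0 0 0 0.001 0.001 -0.0001 0",
)

```text
time: 15.95
ee_pos: [0.5363, 0.1459, 0.0611]
eef_rot: [0.986, -0.165, -0.001, 0.0]
ft_force: [-2.1, 4.4, 1.3]
width: 0.0159
```

```bash
python3 - <<'E'
from h import *
st();ft()
E
```

```text
t 15.95 p [0.5363 0.1459 0.0611] x [ 0.946 -0.325 -0.001] z [-0.002 -0.001 -1.   ] w 0.0159 F [-2.12  4.39  1.32] q [ 0.12  0.39 -0.55  1.8   0.24  1.02 -0.86]
tip gauge mm [ 3.98 -4.37] yaw -18.94 F gauge [-3.43  3.47] 1.32 T gauge [0.709 0.721] -0.094
```

Emit:
carry_out(
  increments="0 0 0 0.0003 0.0003 0 0;0 0 0 0.0005 0.0005 0 0;0 0 0 0.0008 0.0008 0 0;0 0 0 0.001 0.001 0 0;0 0 0 0.001 0.001 0 0",
)

```text
time: 16.58
ee_pos: [0.5369, 0.1446, 0.0611]
eef_rot: [0.986, -0.165, -0.001, 0.0]
ft_force: [-2.8, 4.8, 1.1]
width: 0.0158
```

```bash
python3 - <<'E'
from h import *
st();ft()
E
```

```text
t 16.57 p [0.5369 0.1446 0.0611] x [ 0.946 -0.325 -0.001] z [-0.002 -0.001 -1.   ] w 0.0158 F [-2.79  4.81  1.14] q [ 0.12  0.39 -0.55  1.8   0.24  1.02 -0.85]
tip gauge mm [ 5.03 -5.41] yaw -18.94 F gauge [-4.2   3.64] 1.14 T gauge [0.743 0.774] -0.056
```

Emit:
carry_out(
  increments="0 0 0 0.0003 0.0003 0 0;0 0 0 0.0005 0.0005 0 0;0 0 0 0.0008 0.0008 0 0;0 0 0 0.001 0.001 0 0;0 0 0 0.001 0.001 0 0",
)

```text
time: 17.2
ee_pos: [0.5372, 0.1441, 0.0612]
eef_rot: [0.986, -0.164, -0.001, 0.0]
ft_force: [-3.7, 6.7, 3.2]
width: 0.0156
```

```bash
python3 - <<'E'
from h import *
st();ft()
p,d=r.camera('wrist');cv2.imwrite('pics/w14.png',p)
cv2.imwrite('pics/w14c.png',cv2.resize(p[130:310,230:510],None,fx=2.8,fy=2.8,interpolation=cv2.INTER_CUBIC))
p,d=r.camera('side');cv2.imwrite('pics/s14c.png',cv2.resize(p[165:225,265:345],None,fx=9.5,fy=9.5,interpolation=cv2.INTER_CUBIC))
E
```

```text
t 17.2 p [0.5372 0.1441 0.0612] x [ 0.946 -0.324 -0.002] z [-0.002  0.    -1.   ] w 0.0156 F [-3.68  6.71  3.23] q [ 0.12  0.39 -0.55  1.8   0.23  1.02 -0.85]
tip gauge mm [ 5.44 -5.73] yaw -18.91 F gauge [-5.66  5.16] 3.23 T gauge [1.209 1.417] -0.06
```

View pics/s14c.png

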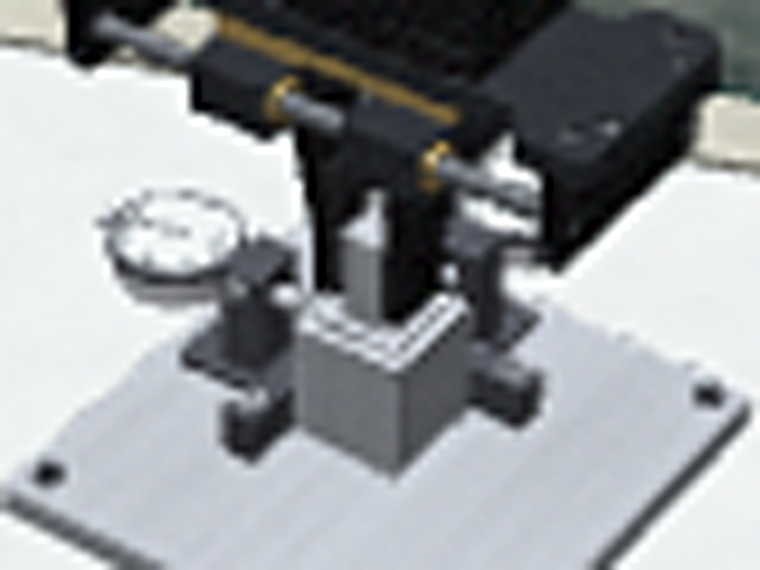

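View pics/w14c.png

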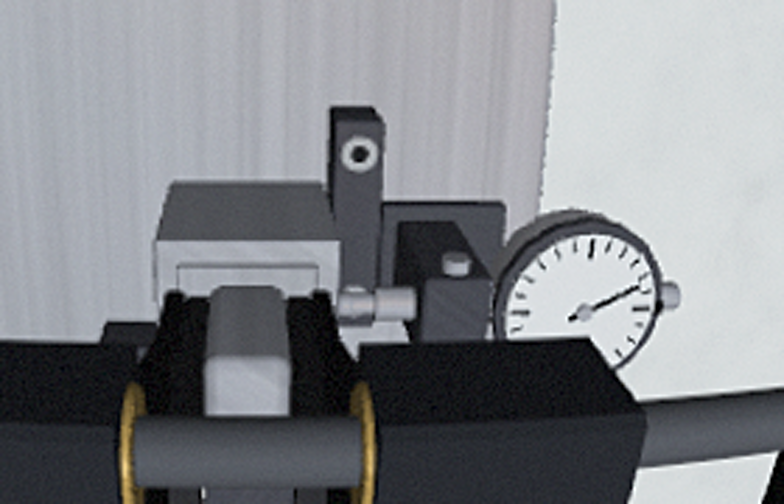

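Emit:
carry_out(
  increments="0 0 0 0.0005 0.0005 0 0;0 0 0 0.0008 0.0008 0 0;0 0 0 0.001 0.001 0 0;0 0 0 0.0012 0.0012 0 0;0 0 0 0.0012 0.0012 0 0",
)

```text
time: 17.92
ee_pos: [0.5375, 0.1438, 0.0613]
eef_rot: [0.986, -0.164, -0.001, -0.001]
ft_force: [-3.1, 6.6, 3.0]
width: 0.016
```

```bash
python3 - <<'E'
from h import *
st();ft()
p,d=r.camera('wrist');cv2.imwrite('pics/w15.png',p)
a=cv2.resize(p[170:310,270:480],None,fx=3.7,fy=3.7,interpolation=cv2.INTER_CUBIC)
cv2.imwrite('pics/w15c.png',a)
q=cv2.imread('pics/w10.png');cv2.imwrite('pics/w10c.png',cv2.resize(q[190:310,320:460],None,fx=5,fy=5,interpolation=cv2.INTER_CUBIC))
E
```

```text
t 17.93 p [0.5375 0.1438 0.0613] x [ 0.946 -0.323 -0.003] z [-0.002  0.001 -1.   ] w 0.016 F [-3.12  6.61  3.04] q [ 0.13  0.39 -0.55  1.8   0.23  1.02 -0.85]
tip gauge mm [ 5.85 -5.92] yaw -18.86 F gauge [-5.09  5.24] 3.04 T gauge [1.432 1.452] -0.073
```

View pics/w15c.png

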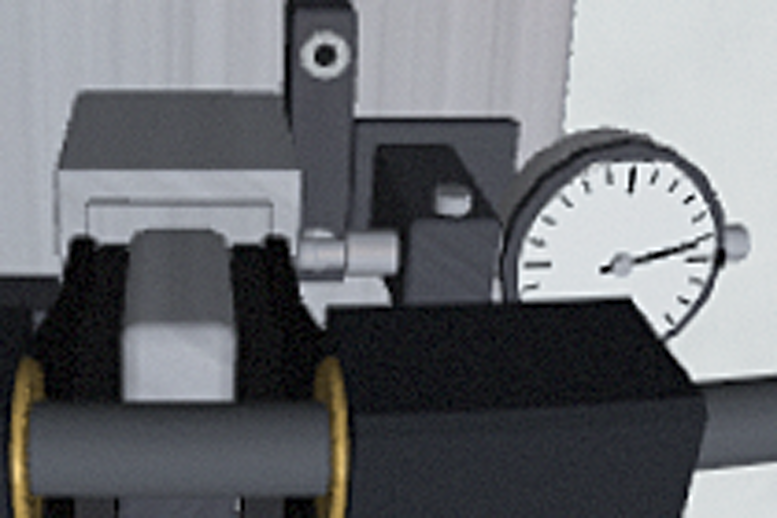

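View pics/w10c.png

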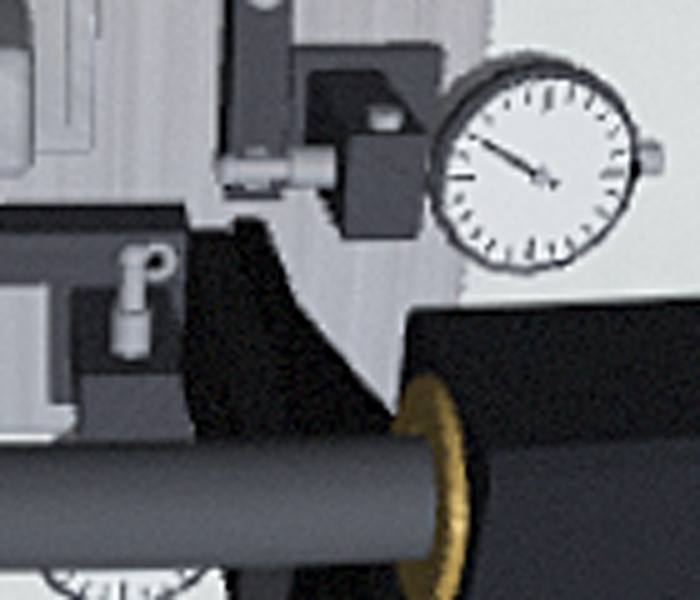

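Emit:
carry_out(
  increments="0 0 0 0.0008 0.0008 0 0;0 0 0 0.0012 0.0012 0 0;0 0 0 0.0016 0.0016 0 0;0 0 0 0.002 0.002 0 0;0 0 0 0.002 0.002 0 0",
)

```text
time: 18.6
ee_pos: [0.5379, 0.1434, 0.0614]
eef_rot: [0.987, -0.163, -0.002, -0.002]
ft_force: [-5.4, 9.3, 4.8]
width: 0.0157
```

```bash
python3 - <<'E'
from h import *
st();ft()
p,d=r.camera('wrist');cv2.imwrite('pics/w16.png',p)
cv2.imwrite('pics/w16c.png',cv2.resize(p[170:310,270:480],None,fx=3.7,fy=3.7,interpolation=cv2.INTER_CUBIC))
p,d=r.camera('side');cv2.imwrite('pics/s16c.png',cv2.resize(p[165:225,265:345],None,fx=9.5,fy=9.5,interpolation=cv2.INTER_CUBIC))
E
```

```text
t 18.6 p [0.5379 0.1434 0.0614] x [ 0.947 -0.322 -0.005] z [-0.004  0.004 -1.   ] w 0.0157 F [-5.37  9.31  4.78] q [ 0.13  0.39 -0.56  1.79  0.23  1.02 -0.84]
tip gauge mm [ 6.35 -6.2 ] yaw -18.78 F gauge [-8.1   7.07] 4.78 T gauge [1.806 2.104] -0.089
```

View pics/w16c.png

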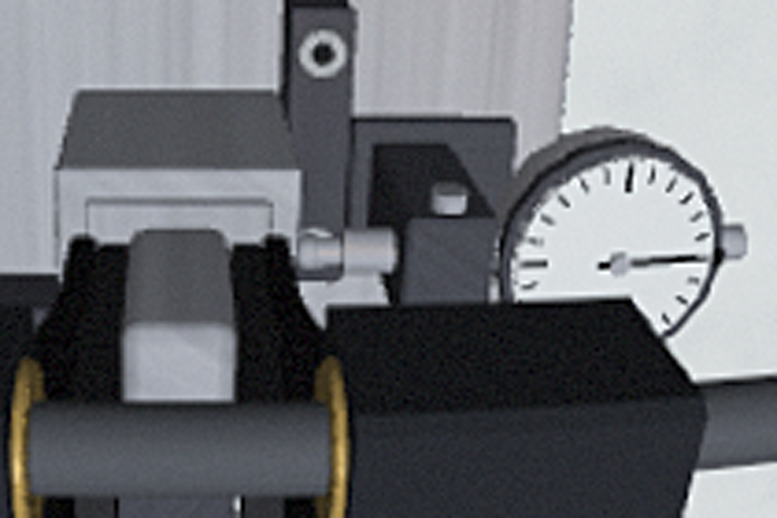

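View pics/s16c.png

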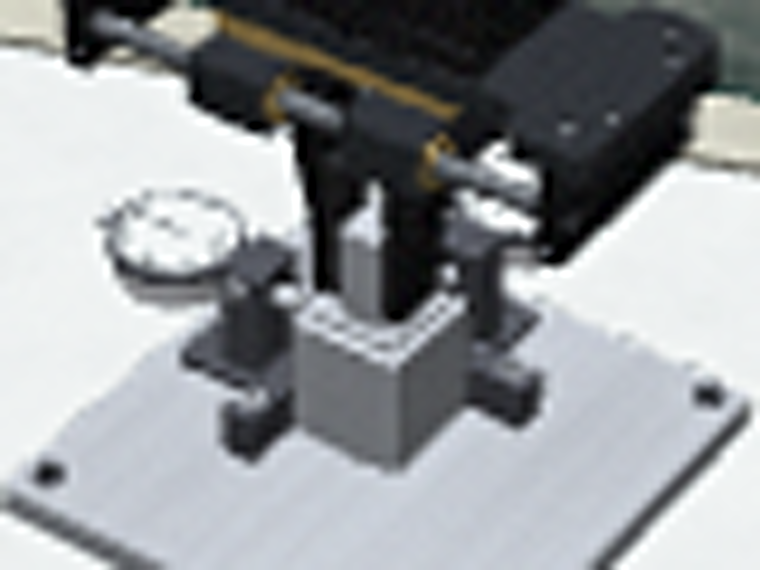

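```bash
python3 - <<'E'
from h import *
z=np.array([-.002,-.001,-1]);z/=np.linalg.norm(z);a=np.radians(-18.75);x=np.array([np.cos(a),np.sin(a),0]);x-=z*(x@z);x/=np.linalg.norm(x)
Rt=R.from_matrix(np.c_[x,np.cross(z,x),z]);p,q,s=pose();print(delta(p,Rt))
E
```

```text
(array([-0.23,  0.17, -0.03]), array([0., 0., 0.]))
```

Emit:
carry_out(
  increments="-0.2 0.2 0 0.0012 0.0012 0.0004 0;-0.4 0.3 0 0.0012 0.0012 0.0006 0;-0.5 0.4 0 0.0012 0.0012 0.0006 0;-0.5 0.4 0 0.0012 0.0012 0.0006 0;-0.5 0.4 0 0.0012 0.0012 0.0006 0",
)

```text
time: 19.32
ee_pos: [0.5379, 0.1437, 0.0612]
eef_rot: [0.987, -0.163, 0.0, 0.003]
ft_force: [-6.7, 8.3, 8.5]
width: 0.0157
```

```bash
python3 - <<'E'
from h import *
st();ft()
p,d=r.camera('wrist');cv2.imwrite('pics/w17.png',p)
cv2.imwrite('pics/w17c.png',cv2.resize(p[170:310,270:480],None,fx=3.7,fy=3.7,interpolation=cv2.INTER_CUBIC))
ft()
E
```

```text
t 19.32 p [0.5379 0.1437 0.0612] x [ 0.947 -0.321  0.001] z [-0.001 -0.005 -1.   ] w 0.0157 F [-6.7   8.32  8.49] q [ 0.12  0.39 -0.55  1.79  0.24  1.03 -0.85]
tip gauge mm [ 6.28 -5.94] yaw -18.7 F gauge [-9.03  5.7 ] 8.49 T gauge [1.359 2.302] -0.104
tip gauge mm [ 6.24 -5.94] yaw -18.71 F gauge [-9.1   5.61] 8.45 T gauge [1.401 2.271] -0.086
```

View pics/w17c.png

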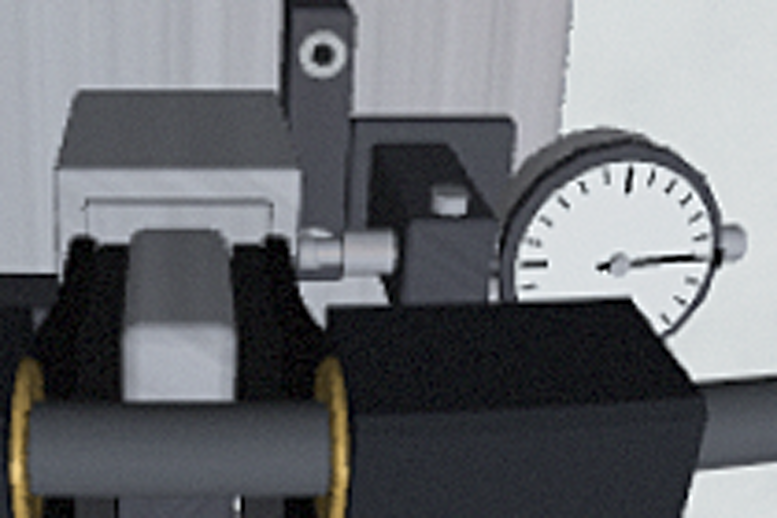

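Emit:
carry_out(
  increments="0.1 -0.1 0 0.0009 0.0012 0.0003 0;0.2 -0.1 0 0.0009 0.0012 0.0004 0;0.2 -0.1 0 0.0009 0.0012 0.0004 0;0.2 -0.1 0 0.0009 0.0012 0.0004 0;0.2 -0.1 0 0.0009 0.0012 0.0004 0",
  squeeze=10,
)

```text
time: 20.0
ee_pos: [0.5379, 0.1436, 0.0613]
eef_rot: [0.987, -0.162, -0.001, 0.0]
ft_force: [-5.6, 7.3, 7.5]
width: 0.0157
```

```bash
python3 - <<'E'
from h import *
st();ft()
p,d=r.camera('scene');cv2.imwrite('pics/sc18.png',cv2.resize(p[175:240,280:370],None,fx=8,fy=8,interpolation=cv2.INTER_CUBIC))
p,d=r.camera('side');cv2.imwrite('pics/s18c.png',cv2.resize(p[165:225,265:345],None,fx=9.5,fy=9.5,interpolation=cv2.INTER_CUBIC))
ft()
E
```

```text
t 20.0 p [0.5379 0.1436 0.0613] x [ 0.947 -0.32  -0.002] z [-0.002  0.    -1.   ] w 0.0157 F [-5.55  7.33  7.53] q [ 0.12  0.39 -0.55  1.8   0.24  1.02 -0.85]
tip gauge mm [ 6.28 -6.  ] yaw -18.65 F gauge [-7.63  5.14] 7.53 T gauge [1.168 1.826] -0.073
tip gauge mm [ 6.29 -6.04] yaw -18.65 F gauge [-7.19  5.64] 7.1 T gauge [1.131 1.875] -0.085
```

View pics/sc18.png

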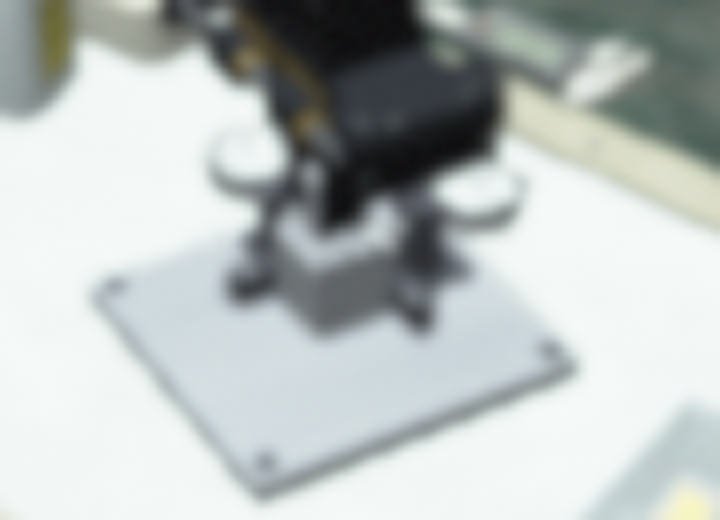

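View pics/s18c.png

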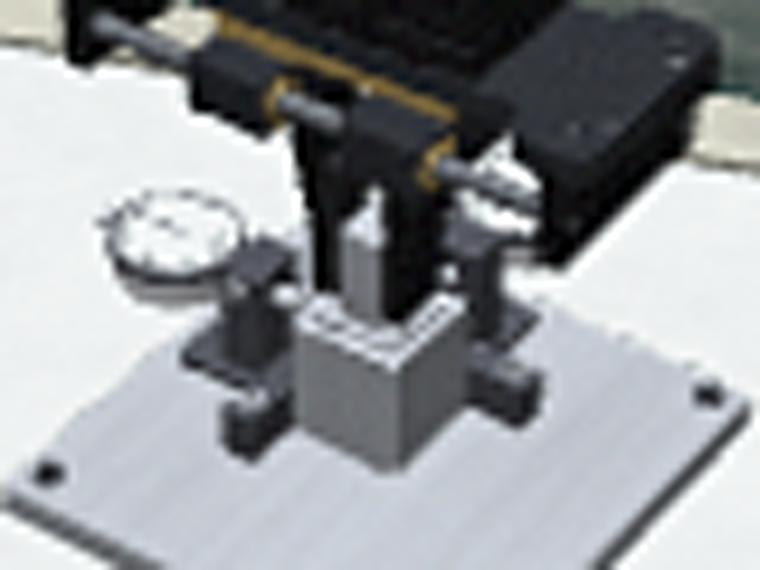

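Emit:
carry_out(
  increments="0 0 0 0.0008 0.0015 0 0;0 0 0 0.0008 0.002 0 0;0 0 0 0.0008 0.002 0 0;0 0 0 0.0008 0.002 0 0;0 0 0 0.0008 0.002 0 0",
  squeeze=15,
)

```text
time: 20.72
ee_pos: [0.5378, 0.1431, 0.0615]
eef_rot: [0.987, -0.162, -0.001, -0.001]
ft_force: [-4.1, 8.9, 2.3]
width: 0.0157
```

```bash
python3 - <<'E'
from h import *
st();ft()
m=r.camera_model('wrist');p,d=r.camera('wrist');cv2.imwrite('pics/w19.png',p)
cv2.imwrite('pics/w19c.png',cv2.resize(p[185:285,265:375],None,fx=7,fy=6,interpolation=cv2.INTER_CUBIC))
E
```

```text
t 20.73 p [0.5378 0.1431 0.0615] x [ 0.948 -0.319 -0.002] z [-0.002  0.002 -1.   ] w 0.0157 F [-4.08  8.86  2.31] q [ 0.13  0.39 -0.56  1.8   0.23  1.02 -0.84]
tip gauge mm [ 6.29 -6.51] yaw -18.59 F gauge [-6.73  7.06] 2.31 T gauge [1.773 1.459] -0.145
```

View pics/w19c.png

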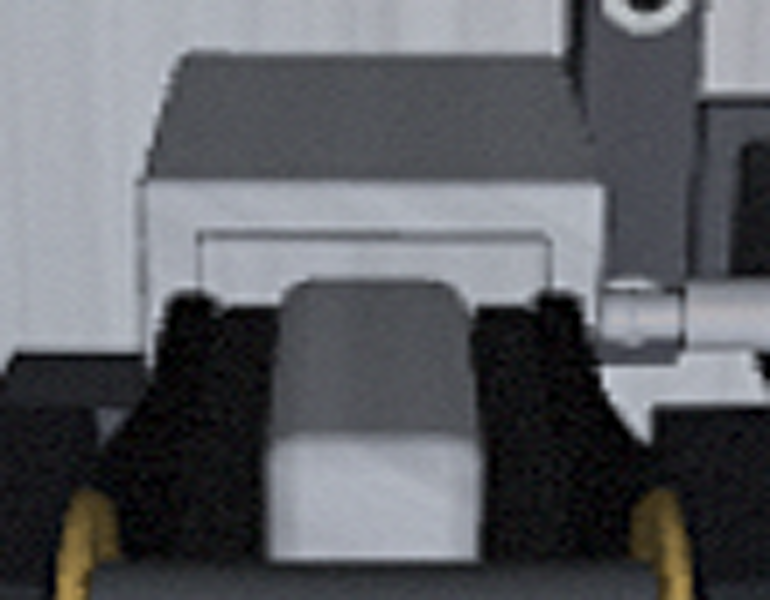

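Emit:
carry_out(
  increments="0 0 0 0.0008 0.0015 0 0;-0.1 0 0 0.0008 0.002 0 0;-0.1 0 0 0.0008 0.0022 0 0;-0.1 0 0 0.0008 0.0022 0 0;-0.1 0 0 0.0008 0.0022 0 0",
)

```text
time: 21.4
ee_pos: [0.5376, 0.1425, 0.0617]
eef_rot: [0.987, -0.161, -0.001, -0.001]
ft_force: [-2.8, 8.1, 3.2]
width: 0.016
```

```bash
python3 - <<'E'
from h import *
st();ft()
E
```

```text
t 21.4 p [0.5376 0.1425 0.0617] x [ 0.948 -0.318 -0.003] z [-0.002  0.003 -1.   ] w 0.016 F [-2.76  8.07  3.23] q [ 0.13  0.39 -0.56  1.8   0.23  1.02 -0.84]
tip gauge mm [ 6.36 -7.11] yaw -18.53 F gauge [-5.22  6.74] 3.23 T gauge [1.822 1.398] -0.14
```

```bash
python3 - <<'E'
from h import *
p,d=r.camera('wrist');cv2.imwrite('pics/w20.png',p)
cv2.imwrite('pics/w20c.png',cv2.resize(p[185:285,265:375],None,fx=7,fy=6,interpolation=cv2.INTER_CUBIC))
p,d=r.camera('side');cv2.imwrite('pics/s20.png',p);cv2.imwrite('pics/s20c.png',cv2.resize(p[165:225,275:345],None,fx=11,fy=10,interpolation=cv2.INTER_CUBIC))
E
```

```text
(no output)
```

View pics/w20c.png

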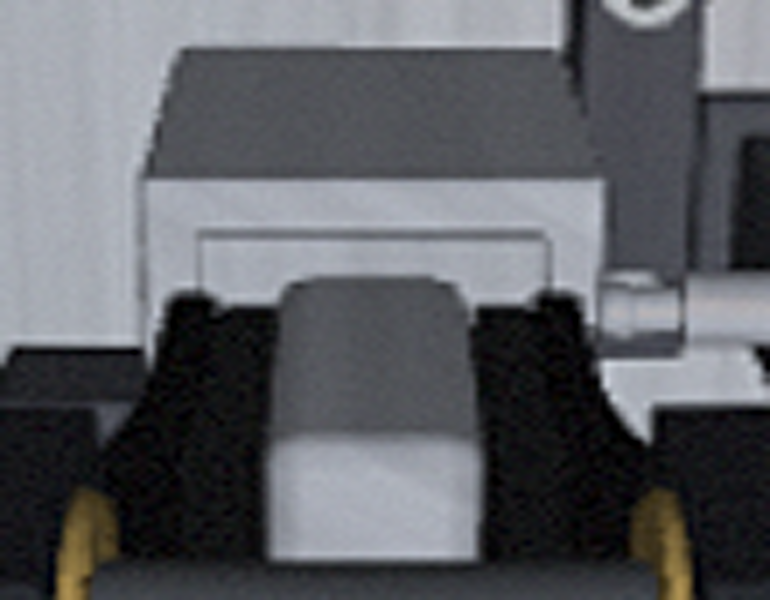

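View pics/s20c.png

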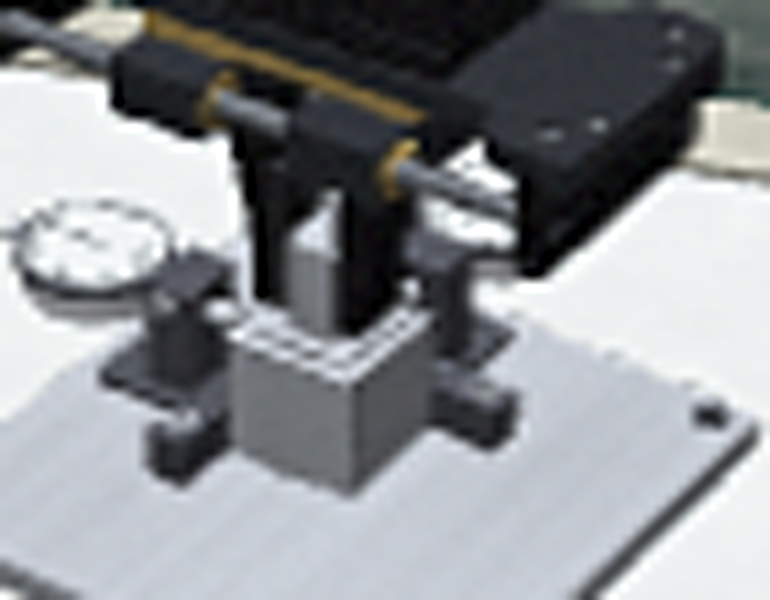

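Emit:
carry_out(
  increments="-0.1 0 0 0.0002 -0.0011 0 0;-0.2 0 0 0.0002 -0.0011 0 0.02;-0.2 0 0 0.0002 -0.0011 -0.0005 0.026;-0.2 0 0 0.0002 -0.0011 -0.0005 0.026;-0.2 0 0 0.0002 -0.0011 -0.0005 0.026",
)

```text
time: 22.12
ee_pos: [0.5384, 0.1431, 0.0622]
eef_rot: [0.987, -0.161, -0.001, 0.001]
ft_force: [0.2, -1.1, -0.6]
width: 0.0255
```

```bash
python3 - <<'E'
from h import *
st();ft()
p,d=r.camera('wrist');cv2.imwrite('pics/w21.png',p)
cv2.imwrite('pics/w21c.png',cv2.resize(p[185:285,265:375],None,fx=7,fy=6,interpolation=cv2.INTER_CUBIC))
cv2.imwrite('pics/w21d.png',cv2.resize(p[170:310,270:480],None,fx=3.7,fy=3.7,interpolation=cv2.INTER_CUBIC))
E
```

```text
t 22.12 p [0.5384 0.1431 0.0622] x [ 0.948 -0.318 -0.002] z [-0.003 -0.001 -1.   ] w 0.0255 F [ 0.16 -1.12 -0.55] q [ 0.12  0.39 -0.55  1.79  0.24  1.03 -0.84]
tip gauge mm [ 6.85 -6.31] yaw -18.56 F gauge [ 0.51 -1.01] -0.55 T gauge [-0.05  0.03] 0.02
```

View pics/w21c.png

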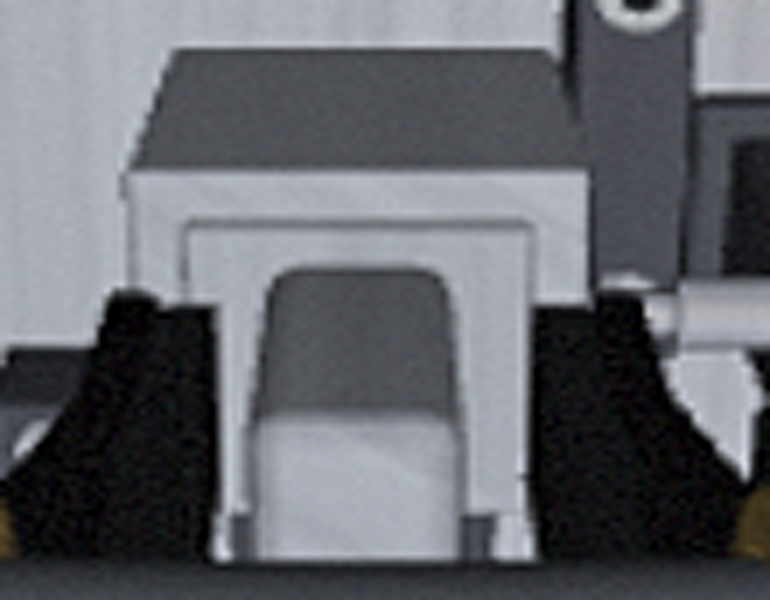

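View pics/w21d.png

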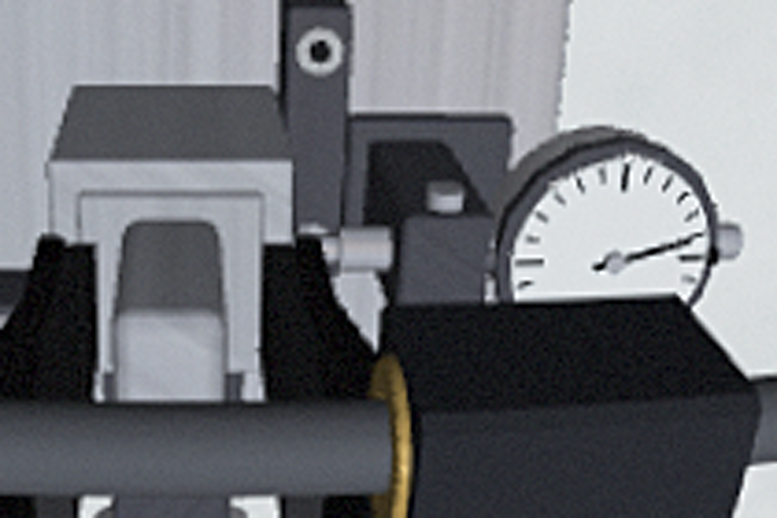

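Emit:
carry_out(
  increments="0 0.1 0 -0.0008 -0.0001 0.0015 0.026;0 0.1 0 -0.0008 -0.0001 0.0015 0.026;0 0.1 0 -0.0008 -0.0001 0.0015 0.0;0 0.1 0 -0.0008 -0.0001 0.0015 0.0;0 0.1 0 -0.0008 -0.0001 0.0015 0.0",
  squeeze=50,
)

```text
time: 22.8
ee_pos: [0.5375, 0.1436, 0.0607]
eef_rot: [0.987, -0.161, -0.001, 0.001]
ft_force: [-0.1, 0.4, -0.3]
width: 0.0157
```

```bash
python3 - <<'E'
from h import *
st();ft()
p,d=r.camera('wrist');cv2.imwrite('pics/w22.png',p)
cv2.imwrite('pics/w22c.png',cv2.resize(p[185:285,265:375],None,fx=7,fy=6,interpolation=cv2.INTER_CUBIC))
E
```

```text
t 22.8 p [0.5375 0.1436 0.0607] x [ 0.948 -0.318 -0.001] z [-0.001 -0.002 -1.   ] w 0.0157 F [-0.13  0.44 -0.32] q [ 0.12  0.39 -0.55  1.8   0.24  1.02 -0.85]
tip gauge mm [ 5.85 -6.14] yaw -18.55 F gauge [-0.27  0.38] -0.32 T gauge [-0.007  0.152] -0.083
```

View pics/w22c.png

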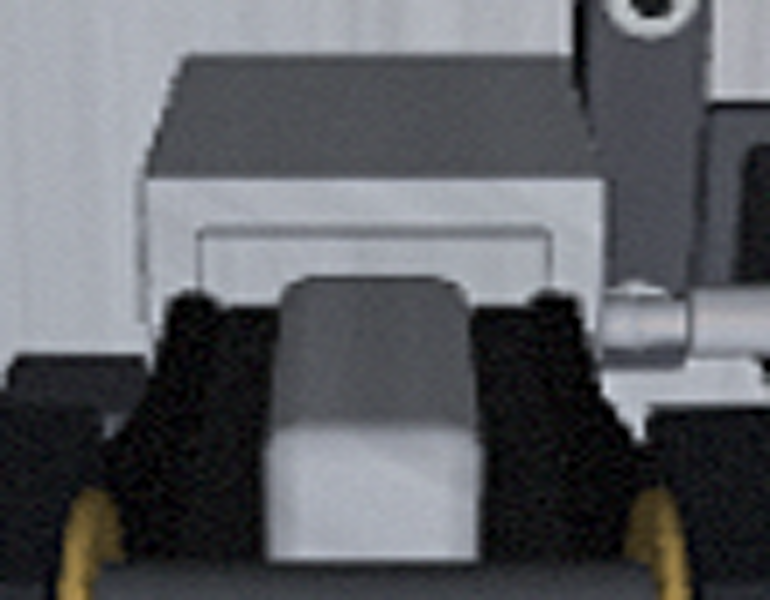

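Emit:
carry_out(
  increments="0 0 0 0.0004 0.0004 0 0;-0.05 0.05 0 0.0008 0.0007 0.0001 0;-0.1 0.1 0 0.0012 0.001 0.0001 0;-0.1 0.1 0 0.0014 0.0012 0.0001 0;-0.1 0.1 0 0.0014 0.0012 0.0001 0",
)

```text
time: 23.48
ee_pos: [0.5376, 0.1434, 0.0607]
eef_rot: [0.987, -0.161, -0.001, 0.001]
ft_force: [-5.0, 4.6, 4.1]
width: 0.0157
```

```bash
python3 - <<'E'
from h import *
st();ft()
p,d=r.camera('wrist');cv2.imwrite('pics/w23.png',p)
cv2.imwrite('pics/w23c.png',cv2.resize(p[185:285,265:375],None,fx=7,fy=6,interpolation=cv2.INTER_CUBIC))
cv2.imwrite('pics/w23d.png',cv2.resize(p[170:310,270:480],None,fx=3.7,fy=3.7,interpolation=cv2.INTER_CUBIC))
E
```

```text
t 23.48 p [0.5376 0.1434 0.0607] x [ 0.948 -0.317 -0.001] z [-0.001 -0.002 -1.   ] w 0.0157 F [-5.03  4.56  4.11] q [ 0.12  0.39 -0.55  1.8   0.24  1.02 -0.85]
tip gauge mm [ 6.06 -6.23] yaw -18.48 F gauge [-6.24  2.69] 4.11 T gauge [0.664 1.58 ] -0.052
```

View pics/w23c.png

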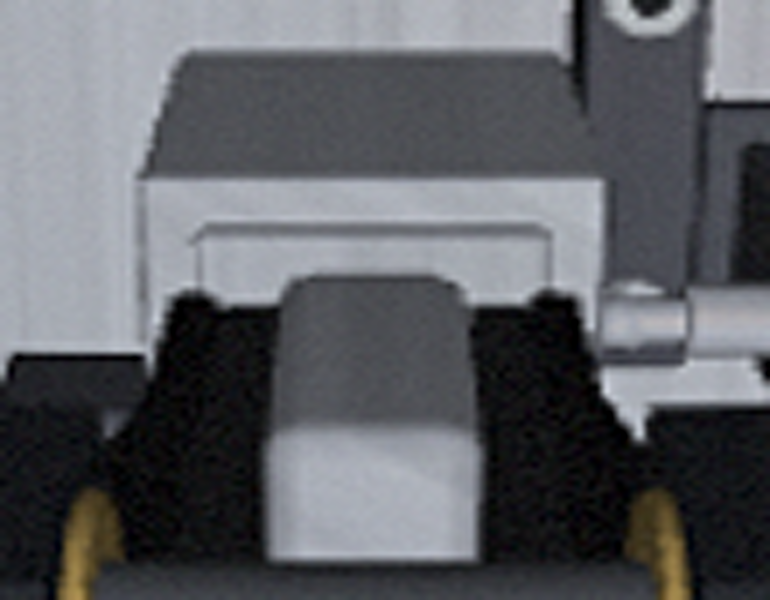

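View pics/w23d.png

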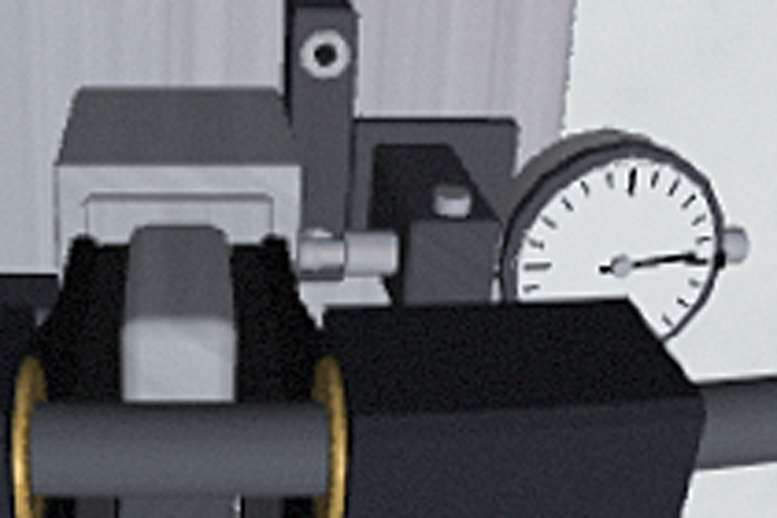

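Emit:
carry_out(
  increments="-0.05 0 0 0.001 0.001 0 0;-0.1 0.1 0 0.0012 0.0014 0.0001 0;-0.1 0.1 0 0.0012 0.0016 0.0001 0;-0.1 0.1 0 0.0012 0.0016 0.0001 0;-0.1 0.1 0 0.0012 0.0016 0.0001 0",
)

```text
time: 24.15
ee_pos: [0.5375, 0.1433, 0.0607]
eef_rot: [0.987, -0.16, -0.0, 0.002]
ft_force: [-4.4, 5.4, 2.2]
width: 0.0154
```

```bash
python3 - <<'E'
from h import *
st();ft()
p,d=r.camera('wrist');cv2.imwrite('pics/w24.png',p)
cv2.imwrite('pics/w24c.png',cv2.resize(p[185:285,265:375],None,fx=7,fy=6,interpolation=cv2.INTER_CUBIC))
E
```

```text
t 24.15 p [0.5375 0.1433 0.0607] x [ 0.949 -0.316 -0.   ] z [-0.001 -0.003 -1.   ] w 0.0154 F [-4.43  5.43  2.21] q [ 0.12  0.39 -0.55  1.8   0.24  1.02 -0.84]
tip gauge mm [ 5.99 -6.37] yaw -18.39 F gauge [-5.95  3.7 ] 2.21 T gauge [1.044 1.555] -0.051
```

View pics/w24c.png

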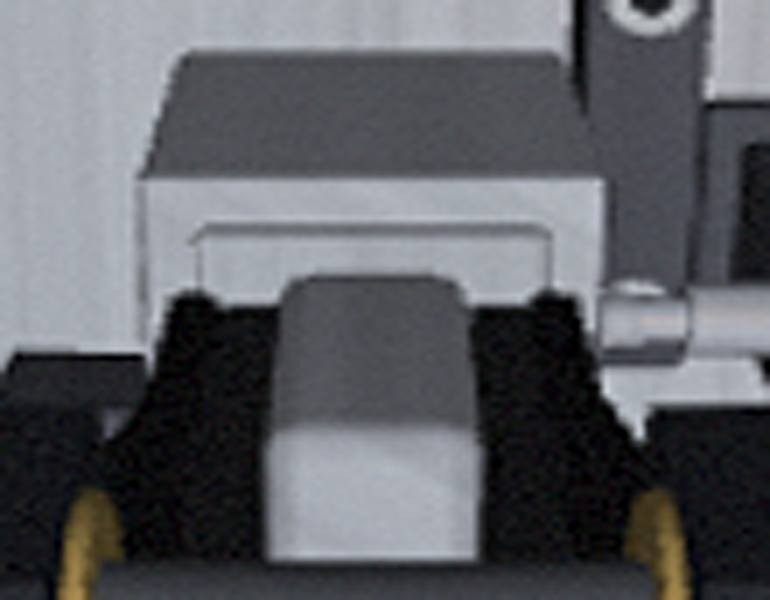

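```bash
python3 - <<'E'
import cv2
p=cv2.imread('pics/w24.png')
cv2.imwrite('pics/w24e.png',cv2.resize(p[110:260,210:510],None,fx=2.6,fy=2.6,interpolation=cv2.INTER_CUBIC))
cv2.imwrite('pics/w24f.png',cv2.resize(p[180:240,310:390],None,fx=10,fy=10,interpolation=cv2.INTER_CUBIC))
E
```

```text
(no output)
```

View pics/w24e.png

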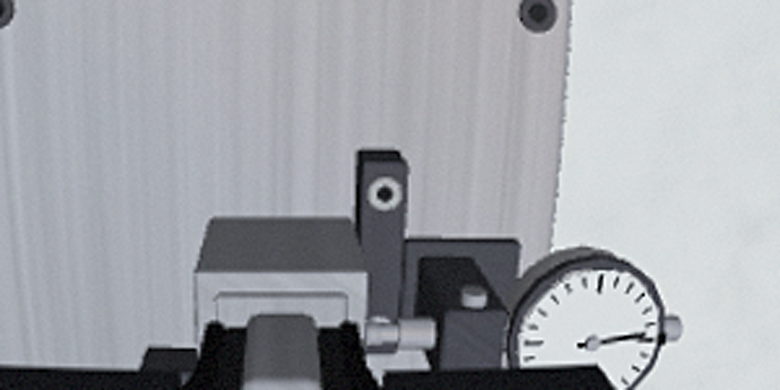

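View pics/w24f.png

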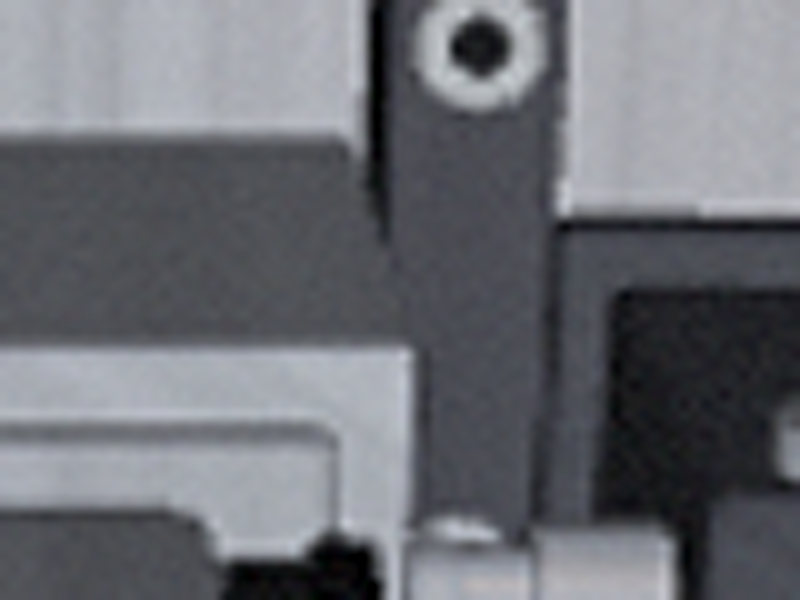

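```bash
python3 - <<'E'
from h import *
def cen(img,u,v,k=7,th=110):
    g=cv2.cvtColor(img,cv2.COLOR_BGR2GRAY)[v-k:v+k+1,u-k:u+k+1].astype(float);w=np.clip(th-g,0,None);y,x=np.mgrid[v-k:v+k+1,u-k:u+k+1];return (w*x).sum()/w.sum(),(w*y).sum()/w.sum()
m=r.camera_model('wrist');p=cv2.imread('pics/w24.png')
a=cen(p,211,115);b=cen(p,417,114)
A=wonz(m,*a,.014);B=wonz(m,*b,.014);print(a,b,A,B,np.linalg.norm(B-A),np.degrees(np.arctan2(*(B-A)[1::-1])))
# predicted tool/camera angle error: camera x axis vs tool x
print(np.degrees(np.arctan2(m['extrinsics'][1,0],m['extrinsics'][0,0])))
# punch foot and top +y edges in same image
e=lambda u,v,s,x0,y0:((u+.5)/s-.5+x0,(v+.5)/s-.5+y0)
g=cv2.cvtColor(p,cv2.COLOR_BGR2GRAY).astype(float)
def edge(u0,u1,v0,v1):
    pts=[]
    for u in range(u0,u1):
        d=np.abs(np.diff(g[v0:v1,u]));d=np.where(d>d.max()*.4,d,0);pts.append((u,v0+.5+(d*np.arange(len(d))).sum()/d.sum()))
    return np.array(pts)
for (v0,v1,z,u0,u1) in [(189,198,.014,296,341),(209,220,.058,292,346)]:
    E=edge(u0,u1,v0,v1);W=np.array([wonz(m,u,v,z)[:2] for u,v in E]);k=np.polyfit(W[:,0],W[:,1],1);print('edge',z,np.degrees(np.arctan(k[0])),W[[0,-1]],np.std(W[:,1]-np.polyval(k,W[:,0])))
E
```

```text
(np.float64(208.4798789712557), np.float64(113.546293494705)) (np.float64(416.2531377802849), np.float64(114.45339162318432)) [0.49030538 0.242493   0.014     ] [0.62611313 0.19647793 0.014     ] 0.1433915313668296 -18.717669731099498
-18.264775400387535
edge 0.014 -18.258247299280917 [[0.52954007 0.16881465]
 [0.55892826 0.15907278]] 3.727987095817019e-05
edge 0.058 -18.269394464439653 [[0.53033977 0.16917331]
 [0.5588807  0.15952422]] 7.206117871410212e-05
```

Emit:
carry_out(
  increments="0 0 0.3 0.0008 0.001 0 0;0 0 0.5 0.001 0.0014 0.0001 0;0 0 0.5 0.0012 0.0016 0.0001 0;0 0 0.5 0.0012 0.0016 0.0001 0;0 0 0.5 0.0012 0.0016 0.0001 0",
)

```text
time: 24.82
ee_pos: [0.5376, 0.1432, 0.0607]
eef_rot: [0.987, -0.163, -0.001, 0.001]
ft_force: [-3.6, 6.8, 2.7]
width: 0.0158
```

```bash
cat > chk.py <<'E'
from h import *
import sys
st();ft();m=r.camera_model('wrist')
p,d=r.camera('wrist');cv2.imwrite(f'pics/{sys.argv[1]}.png',p);ft()
cv2.imwrite(f'pics/{sys.argv[1]}d.png',cv2.resize(p[170:310,270:480],None,fx=3.7,fy=3.7,interpolation=cv2.INTER_CUBIC))
def cen(img,u,v,k=7,th=110):
    g=cv2.cvtColor(img,cv2.COLOR_BGR2GRAY)[v-k:v+k+1,u-k:u+k+1].astype(float);w=np.clip(th-g,0,None);y,x=np.mgrid[v-k:v+k+1,u-k:u+k+1];return (w*x).sum()/w.sum(),(w*y).sum()/w.sum()
a=cen(p,*map(int,np.round(cen(p,209,114))));b=cen(p,*map(int,np.round(cen(p,416,114))))
A=wonz(m,*a,.014);B=wonz(m,*b,.014);print('holes',np.round(a,2),np.round(b,2),'gauge yaw',np.degrees(np.arctan2(*(B-A)[1::-1])).round(2))
g=cv2.cvtColor(p,cv2.COLOR_BGR2GRAY).astype(float)
for (v0,v1,z,u0,u1) in [(189,198,.014,296,341),(209,220,.058,292,346)]:
    E=[]
    for u in range(u0,u1):
        d=np.abs(np.diff(g[v0:v1,u]));d=np.where(d>d.max()*.4,d,0);E.append((u,v0+.5+(d*np.arange(len(d))).sum()/d.sum()))
    W=np.array([wonz(m,u,v,z)[:2] for u,v in E]);k=np.polyfit(W[:,0],W[:,1],1);mid=W.mean(0)
    c=(A+B)[:2]/2;t=(B-A)[:2]/np.linalg.norm((B-A)[:2]);nrm=np.array([t[1],-t[0]])
    print('punch edge z',z,'yaw',np.degrees(np.arctan(k[0])).round(2),'row',np.mean([e[1] for e in E]).round(2),'dist from hole line mm',((mid-c)@nrm*1e3).round(2))
E
python3 chk.py w25
```

```text
t 24.82 p [0.5376 0.1432 0.0607] x [ 0.947 -0.323 -0.001] z [-0.002 -0.001 -1.   ] w 0.0158 F [-3.65  6.83  2.68] q [ 0.12  0.39 -0.55  1.8   0.24  1.02 -0.85]
tip gauge mm [ 6.12 -6.42] yaw -18.81 F gauge [-5.67  5.28] 2.68 T gauge [1.253 1.407] -0.015
tip gauge mm [ 6.1  -6.41] yaw -18.81 F gauge [-6.01  4.75] 1.53 T gauge [1.243 1.437] 0.106
holes [207.17 114.06] [415.44 113.83] gauge yaw -18.85
punch edge z 0.014 yaw -18.64 row 192.98 dist from hole line mm 57.18
punch edge z 0.058 yaw -18.41 row 214.18 dist from hole line mm 56.64
```

View pics/w25d.png

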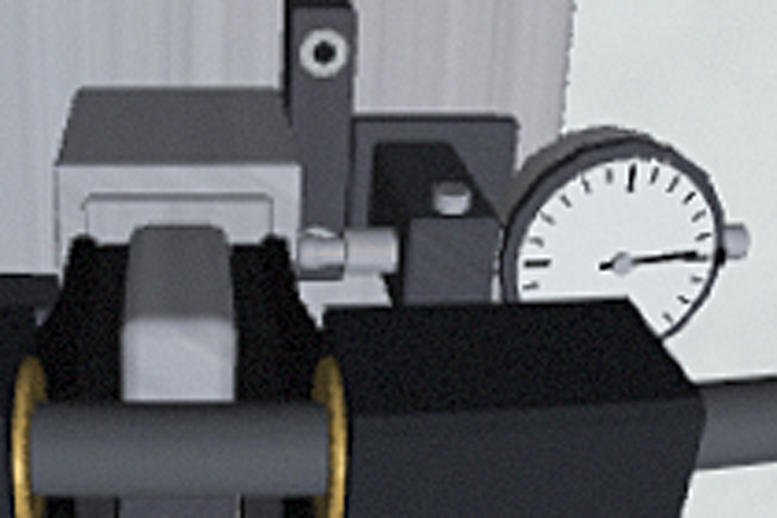

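```bash
python3 - <<'E'
from h import *
p,q,s=pose();m=r.camera_model('wrist');T=np.eye(4);T[:3,:3]=q.as_matrix();T[:3,3]=p;X=np.linalg.inv(T)@m['extrinsics']
def mk(p,x,z):
    x=np.array(x,float);z=np.array(z,float);z/=np.linalg.norm(z);x-=z*(x@z);x/=np.linalg.norm(x);t=np.eye(4);t[:3,:3]=np.c_[x,np.cross(z,x),z];t[:3,3]=p;return t
P={'w20':((.5376,.1425,.0617),(.948,-.318,-.003),(-.002,.003,-1)),'w21':((.5384,.1431,.0622),(.948,-.318,-.002),(-.003,-.001,-1)),'w22':((.5375,.1436,.0607),(.948,-.318,-.001),(-.001,-.002,-1)),'w23':((.5376,.1434,.0607),(.948,-.317,-.001),(-.001,-.002,-1)),'w24':((.5375,.1433,.0607),(.949,-.316,0),(-.001,-.003,-1)),'w25':((.5376,.1432,.0607),(.947,-.323,-.001),(-.002,-.001,-1))}
a=np.radians(-18.8);gy=np.array([-np.sin(a),np.cos(a)]);gx=np.array([np.cos(a),np.sin(a)])
for n,v in P.items():
    M_={'K':m['K'],'extrinsics':mk(*v)@X};im=cv2.cvtColor(cv2.imread(f'pics/{n}.png'),cv2.COLOR_BGR2GRAY).astype(float);o=[]
    for (v0,v1,z,u0,u1) in [(188,198,.014,298,338),(208,220,.058,294,340)]:
        W=[]
        for u in range(u0,u1):
            d=np.abs(np.diff(im[v0:v1,u]));d=np.where(d>d.max()*.4,d,0);W.append(wonz(M_,u,v0+.5+(d*np.arange(len(d))).sum()/d.sum(),z)[:2])
        o.append((np.mean(W,0)-G0)@gy*1e3)
    print(n,'foot y %.2f top y %.2f diff %.2f'%(o[0],o[1],o[1]-o[0]))
E
```

```text
w20 foot y 14.77 top y 14.52 diff -0.26
w21 foot y 15.28 top y 16.05 diff 0.77
w22 foot y 15.07 top y 15.95 diff 0.88
w23 foot y 15.39 top y 15.90 diff 0.51
w24 foot y 15.22 top y 15.82 diff 0.60
w25 foot y 15.22 top y 15.76 diff 0.54
```

Emit:
carry_out(
  increments="-0.2 0.1 0 0.0012 0.0014 0.0001 0;-0.4 0.1 0 0.0012 0.0016 0.0002 0;-0.5 0.1 0 0.0012 0.0016 0.0003 0;-0.5 0.1 0 0.0012 0.0016 0.0003 0;-0.5 0.1 0 0.0012 0.0016 0.0003 0",
)

```text
time: 25.5
ee_pos: [0.5376, 0.1434, 0.0607]
eef_rot: [0.987, -0.163, -0.001, 0.004]
ft_force: [-5.1, 6.0, 3.1]
width: 0.0155
```

```bash
python3 chk.py w26
```

```text
t 25.5 p [0.5376 0.1434 0.0607] x [ 0.947 -0.321 -0.001] z [-0.003 -0.008 -1.   ] w 0.0155 F [-5.13  5.99  3.12] q [ 0.12  0.39 -0.55  1.79  0.24  1.03 -0.85]
tip gauge mm [ 6.09 -6.3 ] yaw -18.73 F gauge [-6.79  4.  ] 3.12 T gauge [1.289 1.677] 0.008
tip gauge mm [ 6.09 -6.29] yaw -18.73 F gauge [-6.85  5.3 ] 3.69 T gauge [1.365 1.671] -0.032
holes [206.95 113.58] [415.85 113.5 ] gauge yaw -18.81
punch edge z 0.014 yaw -18.61 row 192.5 dist from hole line mm 57.08
punch edge z 0.058 yaw -18.47 row 214.05 dist from hole line mm 56.5
```

View pics/w26d.png

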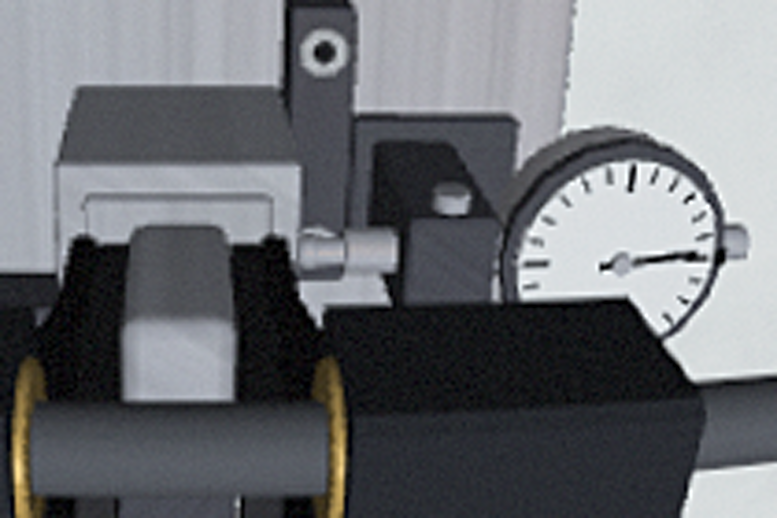

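```bash
python3 - <<'E'
from h import *
p,d=r.camera('side');a=cv2.resize(p[170:215,270:330],None,fx=13,fy=13,interpolation=cv2.INTER_CUBIC);cv2.imwrite('pics/s27.png',a)
p,d=r.camera('scene');cv2.imwrite('pics/sc27.png',cv2.resize(p[185:220,300:350],None,fx=15,fy=15,interpolation=cv2.INTER_CUBIC))
ft()
E
```

```text
tip gauge mm [ 6.1  -6.32] yaw -18.73 F gauge [-5.94  5.13] 4.21 T gauge [1.314 1.65 ] -0.026
```

View pics/s27.png

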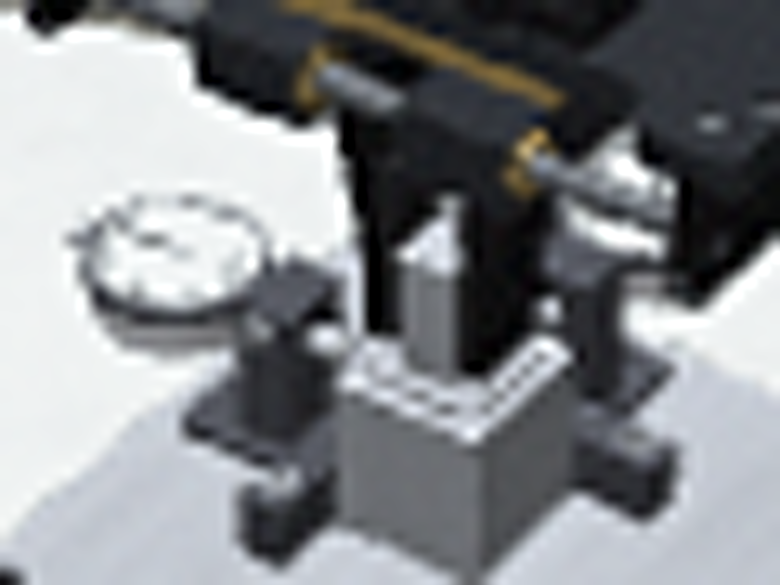

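View pics/sc27.png

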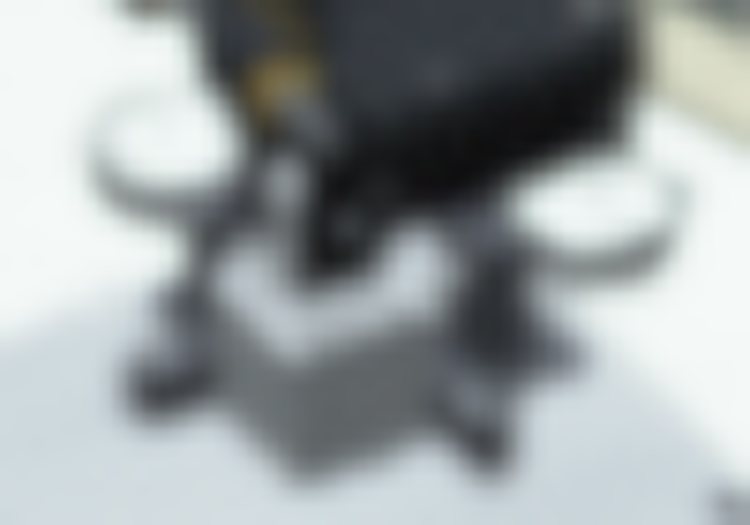

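Emit:
carry_out(
  increments="0 0 0 0.0012 0.0016 0.0002 0;0 0 0 0.0012 0.002 0.0002 0;-0.1 0.1 0.1 0.0012 0.0022 0.0002 0;-0.1 0.1 0.1 0.0012 0.0022 0.0002 0;-0.1 0.1 0.1 0.0012 0.0022 0.0002 0",
  squeeze=60,
)

```text
time: 26.28
ee_pos: [0.5375, 0.1431, 0.0607]
eef_rot: [0.987, -0.163, -0.001, 0.004]
ft_force: [-3.9, 7.7, 1.9]
width: 0.0161
```

```bash
python3 chk.py w28
```

```text
t 26.27 p [0.5375 0.1431 0.0607] x [ 0.947 -0.321 -0.   ] z [-0.003 -0.007 -1.   ] w 0.0161 F [-3.91  7.67  1.91] q [ 0.12  0.39 -0.55  1.79  0.24  1.03 -0.85]
tip gauge mm [ 6.06 -6.57] yaw -18.73 F gauge [-6.18  5.99] 1.91 T gauge [1.617 1.558] 0.063
tip gauge mm [ 6.07 -6.6 ] yaw -18.73 F gauge [-6.42  5.41] 1.55 T gauge [1.646 1.571] 0.025
holes [207.   113.24] [415.77 113.19] gauge yaw -18.82
punch edge z 0.014 yaw -18.66 row 192.51 dist from hole line mm 57.31
punch edge z 0.058 yaw -18.45 row 214.04 dist from hole line mm 56.74
```

Emit:
carry_out(
  increments="0 0 0 0.0012 0.0018 0.0001 0;0 0 0 0.0012 0.0024 0.0001 0;-0.1 0.1 0.1 0.0012 0.0028 0.0001 0;-0.1 0.1 0.1 0.0012 0.0028 0.0001 0;-0.1 0.1 0.1 0.0012 0.0028 0.0001 0",
)

```text
time: 26.95
ee_pos: [0.5375, 0.1429, 0.0607]
eef_rot: [0.987, -0.163, -0.0, 0.003]
ft_force: [-2.0, 9.4, 0.5]
width: 0.0154
```

```bash
python3 chk.py w29
```

```text
t 26.95 p [0.5375 0.1429 0.0607] x [ 0.947 -0.321  0.001] z [-0.001 -0.006 -1.   ] w 0.0154 F [-2.03  9.43  0.52] q [ 0.12  0.39 -0.55  1.8   0.24  1.03 -0.85]
tip gauge mm [ 6.11 -6.78] yaw -18.73 F gauge [-4.97  8.27] 0.52 T gauge [2.246 1.317] -0.12
tip gauge mm [ 6.07 -6.8 ] yaw -18.72 F gauge [-5.28  8.39] -0.94 T gauge [2.271 1.288] -0.093
holes [206.93 113.07] [415.66 113.06] gauge yaw -18.83
punch edge z 0.014 yaw -18.63 row 192.5 dist from hole line mm 57.43
punch edge z 0.058 yaw -18.59 row 213.91 dist from hole line mm 56.86
```

Emit:
carry_out(
  increments="0 0 0 0.0012 0.002 0.0003 0;0 0 0 0.0015 0.0022 0.0005 0;0 0 0 0.0017 0.0023 0.0005 0;0 0 0 0.0017 0.0023 0.0005 0;0 0 0 0.0017 0.0023 0.0005 0",
)

```text
time: 27.62
ee_pos: [0.5376, 0.143, 0.0607]
eef_rot: [0.987, -0.162, -0.001, 0.002]
ft_force: [-6.2, 8.2, 5.4]
width: 0.0156
```

```bash
python3 chk.py w30
```

```text
t 27.62 p [0.5376 0.143  0.0607] x [ 0.948 -0.319 -0.001] z [-0.002 -0.003 -1.   ] w 0.0156 F [-6.21  8.22  5.43] q [ 0.12  0.39 -0.55  1.8   0.24  1.02 -0.85]
tip gauge mm [ 6.16 -6.69] yaw -18.62 F gauge [-8.54  5.77] 5.43 T gauge [1.644 2.057] -0.113
tip gauge mm [ 6.16 -6.7 ] yaw -18.62 F gauge [-7.47  6.67] 4.35 T gauge [1.562 2.099] -0.153
holes [207.32 113.15] [415.81 113.53] gauge yaw -18.82
punch edge z 0.014 yaw -18.55 row 192.98 dist from hole line mm 57.58
punch edge z 0.058 yaw -18.71 row 214.12 dist from hole line mm 56.9
```

View pics/w30d.png

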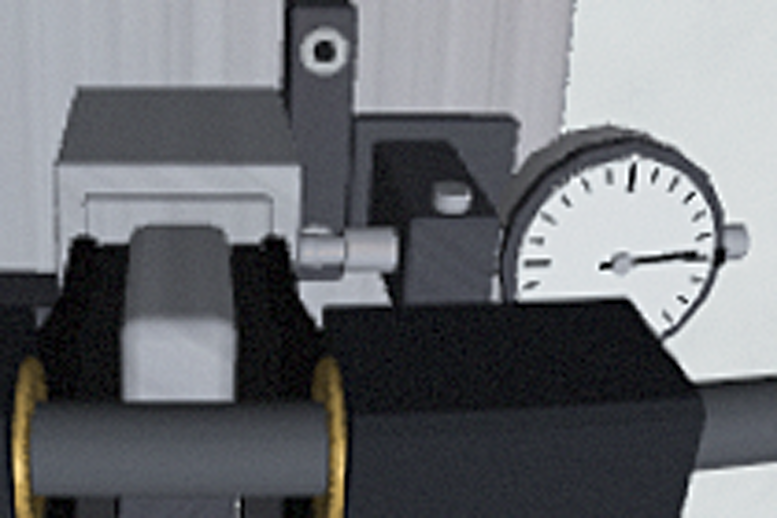

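Emit:
carry_out(
  increments="0 0 0.1 0.0014 0.0022 0.0003 0;0 0 0.2 0.0014 0.0024 0.0004 0;0 0 0.2 0.0014 0.0024 0.0004 0;0 0 0.2 0.0014 0.0024 0.0004 0;0 0 0.2 0.0014 0.0024 0.0004 0",
)

```text
time: 28.3
ee_pos: [0.5376, 0.1429, 0.0607]
eef_rot: [0.987, -0.163, -0.001, 0.0]
ft_force: [-5.3, 9.4, 3.9]
width: 0.0156
```

```bash
python3 chk.py w31; python3 - <<'E'
from h import *
p,d=r.camera('side');cv2.imwrite('pics/s31.png',cv2.resize(p[100:300,210:390],None,fx=4,fy=3,interpolation=cv2.INTER_CUBIC));ft()
E
```

```text
t 28.3 p [0.5376 0.1429 0.0607] x [ 0.947 -0.321 -0.002] z [-0.002 -0.    -1.   ] w 0.0156 F [-5.26  9.37  3.89] q [ 0.13  0.39 -0.55  1.8   0.24  1.02 -0.85]
tip gauge mm [ 6.16 -6.78] yaw -18.71 F gauge [-8.01  7.16] 3.89 T gauge [1.547 1.759] -0.057
tip gauge mm [ 6.13 -6.75] yaw -18.71 F gauge [-8.33  6.4 ] 4.86 T gauge [1.59  1.789] -0.131
holes [207.3  113.36] [415.7 113.3] gauge yaw -18.79
punch edge z 0.014 yaw -18.61 row 192.99 dist from hole line mm 57.62
punch edge z 0.058 yaw -18.77 row 214.13 dist from hole line mm 57.06
tip gauge mm [ 6.18 -6.77] yaw -18.71 F gauge [-7.5  5.8] 4.41 T gauge [1.579 1.807] -0.094
```

View pics/w31d.png

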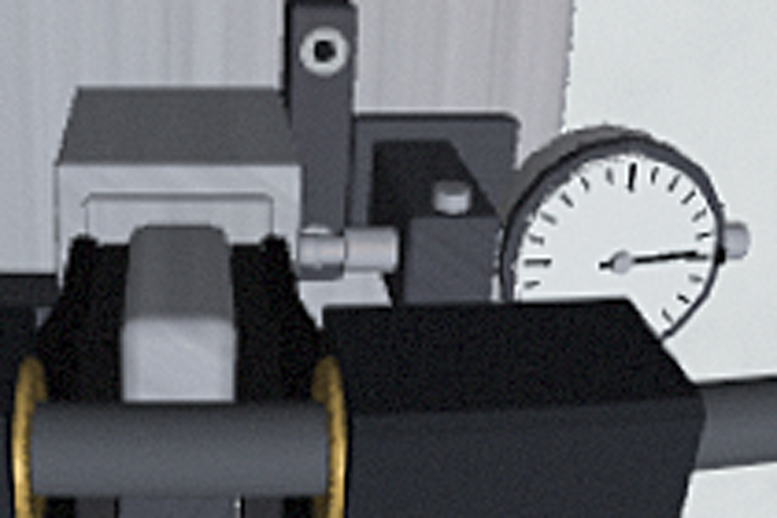

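View pics/s31.png

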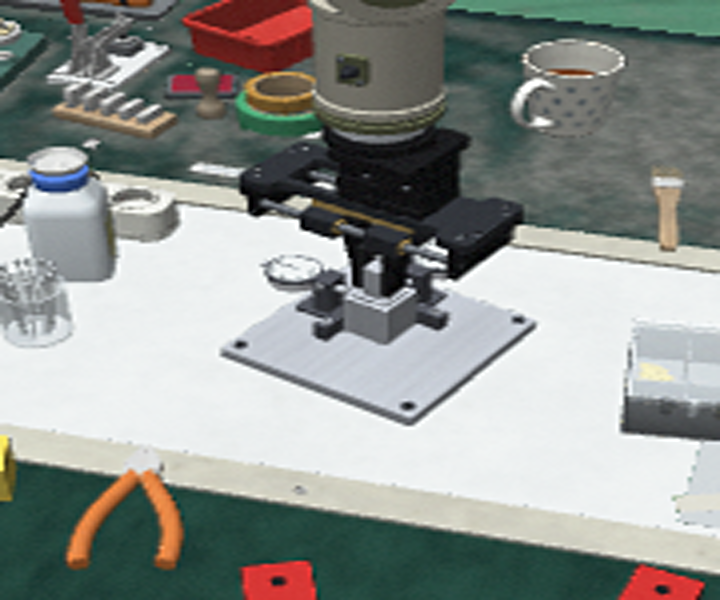

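```bash
python3 - <<'E'
from h import *
ft();print(r.close_job());
E
```

```text
tip gauge mm [ 6.18 -6.77] yaw -18.71 F gauge [-7.5  5.8] 4.41 T gauge [1.579 1.807] -0.094
the job is handed in; nothing more can be done
None
```

I stood the plain steel punch upright, tang up, on the gauge plate and pushed it into the corner. I handed the job in at about 28 s with the arm still holding it there. I couldn't read the side dial: the gripper hid it from the side and wrist cameras, and the scene camera was too blurred.

**How it went:** I picked the punch up by its tang, turned it upright and set it on the plate. I then regripped it from above and slid it in. One early push tipped it about 1° towards the side fence, so I let it go until it stood flat, gripped it harder (50 N, later 60 N) and pushed again.

**Last checks:**
- **Back dial:** its pointer is on the zero marker.
- **Back fence (+x):** the punch did not move at about 7.5 N.
- **Side fence (−y):** the punch did not move between about 6 and 8 N. It had crept about 0.2 mm at a time on the pushes before that, so contact here rests on the stall. Position measured from the plate's holes agrees to within about 0.7 mm.
- **Flatness:** the punch is pressed down with about 4 N. The camera's lean reading was within about 0.2 mm of the one taken when it stood free.
- **Squareness:** the edge readings put it within about 0.2° of the gauge, not exactly parallel.
- **Other objects:** I never touched the caliper, side cutters, mug or look-alikes. The last side picture shows the cutters and mug where they were; the arm hid most of the caliper.

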